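Zero the light meter, uncap its sensor and take the desk reading

ROBOT

A 7-joint arm with a two-finger parallel gripper is mounted at the origin on the work surface. World frame = base frame: x ahead of the robot, y to its left, z up, the work surface at z = 0. Lengths are in m, angles in rad, forces in N, time in s.
With the tool pointing down it reaches from about 0.4 to 0.875 m from the base axis. Payload 4.4 kg.
Tool frame: the origin (TCP) lies midway between the tips of the shut fingers; the grasp point (between the pads) lies 19 mm behind it; x points along the fingers, y is the direction in which the jaws open and shut, and the axes are right-handed (so a half turn about x gives the same grasp; the last joint's range is limited). The gripper opens to 85 mm and grips with 20 to 120 N. Pads are 22 mm wide; open, the fingers measure 114 mm over their backs; the gripper's body (76 mm by 85 mm) begins 54 mm behind the grasp point. The pads swing forward as they close: fully open they stand 13 mm farther back than shut.
Start: joints at [-1.382, 0.628, 0.038, 1.517, -0.027, 0.996, -0.02], TCP at [0.164, 0.629, 0.231] pointing down, gripper open.
Joint ranges: [-3.06, 3.06], [-0.37, 2.12], [-1.25, 1.32], [0.18, 2.47], [-1.1, 4.24], [0.23, 1.98], [-2.94, 2.94]. Speed limits (rad/s): [2.57, 2.57, 3.14, 3.14, 3.14, 3.14, 3.14].

INTERFACE

Orientations are given as [roll, pitch, yaw] about the fixed x, y, z axes, in that order (R = Rz(yaw) Ry(pitch) Rx(roll)).
In Python, from plant import env, cams, finder gives the robot as it stands.
- The arm moves only by the shell command python3 -m crank 'ROWS' [FORCE]. ROWS is JSON, a list of rows, each a list of 7 numbers: the shift along the tool's x, y, z in units of 30 mm (1.0 is 30 mm), then the turn, a rotation vector about the tool's x, y, z in units of 8 degrees (1.0 is 8 degrees), then the gripper's target within -1 to 1 (shut at 1, half-way at 0, fully open at -1). A call has 1 to 5 rows; each row shifts and turns the commanded pose from where the row before left it, along the tool's axes as they then stand; what a row does not reach is not made up. A row lasts 1/10 s, in which the tool goes at most 50 mm and 8.59 degrees, less where a joint would pass 70% of its speed; a pose out of reach is approached as far as the arm can. A call is refused whole if a number of a shift passes 1 or a number of a turn 1, either way. A call with a gripper value outside its range is refused whole. The fingers move at their own pace and stop on an object; FORCE is the grip in N (left out, the last holds). Time passes only in rows, so rows that do not move let the fingers close. It gives the time, the measured TCP pose, the force and the opening at its end, in the units of the state.
- env.observe(): the state, without advancing time (a new reading comes with each control period).
- cams.read_camera(name): name is "scene" or "top" or "wrist"; returns (picture, depth): 400x640x3 uint8, red, green, blue; 400x640 float32, m along the optical axis (not along the pixel's ray), 0 where there is no reading.
- cams.camera_info(name): a dict with "fx", "fy", "cx", "cy" (pixels), "dist" ([k1, k2, p1, p2, k3] as OpenCV has them; the pictures are not rectified), "world_to_cam" (4x4, takes a point from world to camera coordinates). Camera axes: x right, y up, looking along -z (the intrinsics and any distortion apply to the point x, -y, -z); pixel columns grow to the right and rows downward; lengths in m; the calibration is good to about 2 mm. A picture is of the moment at which its call begins: read the wrist's pose just before it. camera_info takes no time and is no camera call; for the wrist camera it gives the pose at the moment of the call.
- env.hand_in(): hands the job in, once; it reports no verdict.
Trained networks look in the newest picture that a camera, given by its name, has taken for a name from the list of things; names that differ only in an ending like _2 or _b are one class to them, and where a whole thing is asked for, a point or a joint stands for the part that bears it (a point fixed in the world has none). Each returns a list of dicts, best first, with "score" (0 to 1); they miss things now and then, are a little off and sometimes report something else, mostly with a low value. They report only what shows in the picture. A call takes as long as a camera call.
- finder.find_in(thing, camera): "uv" ([column, row] in pixels, amid what is visible of it).
The state is a dict: "clock": time; "joint_positions": joint angles; "joint_vel": joint speeds; "joint_efforts": joint torques, N m; "eef_pos": TCP position; "orientation": TCP orientation; "contact_force": force on the tool from outside, world axes, zero at the start; "torque": the same for the moment, N m; "grip_width": finger opening in m.
Only numpy, scipy, OpenCV 4.12 (cv2) and the standard library are available. Lean on these libraries where they do the work, as an engineer would, in place of code of your own. Each camera call takes 0.05 s, during which the arm holds its last target.

TASK

Take a light reading for this desk: with the black cap still on the sensor head, press the meter's round zero key, then take the cap off and set it, bar up, fully down in its wide round recess in the open case. Stand the uncovered sensor head, without touching its white dome and without dropping it, upright and centred on the little round table of the tripod and let go, then press the meter's long hold key to freeze the reading. Leave the other things on the desk where they are.

Things in the scene. Friction and masses are not known exactly. Their poses are not given: they have to be found in the camera images.
- cap_c (a point): Centre of the loose black slip-on cap (22 g), on its axis half-way up its 34 mm: 17 mm above the rim, 4 mm below the foot and 17 mm below the top of the finger bar on its flat top. x runs along the bar (44 mm long, 10 mm thick, 13 mm high), z up. At the start it sits on the sensor head, not locked: lift it straight up.
- head_c (a point): Centre of the loose sensor head (120 g, no cable), a grey puck standing on the desk: on its axis, 20 mm above its flat underside; z up. Body 50 mm in diameter and 24 mm tall, on it a collar 43 mm wide and 10 mm tall, on that a white dome; overall 40 mm. Grip it by the sides of the 50 mm body.
- dome: White dome on top of the sensor head (fixed to it), 37 mm wide, 6 mm high; origin at its foot on the axis, 34 mm above the head's underside. Not to be touched.
- head: The sensor head; origin at the centre of its underside.
- cap: The cap: a round cup open below, outside 54 mm, inside 46.6 mm, skirt 21 mm tall, inside 18 mm deep, bar on top. Origin at the centre of its rim. On the head it has 1.8 mm of play all round and its rim rests on the head's shoulder, 24 mm above the desk (foot of the bar at 45 mm, top of the bar at 58 mm).
- cap_well (a point): Floor centre of the cap's round recess in the grey insert of the open case (fixed): 60 mm wide, 14 mm deep, its floor 28 mm above the desk; insert top 42 mm, case wall 45 mm above the desk. It is the wider of the two round recesses (the other, 51.5 mm, is too small for the cap), at the case's corner nearest to the robot. Seated, the cap's skirt stands 7 mm out.
- stand_top (a point): Centre of the top of the tripod's small round table, a rubber-faced flat disc 46 mm in diameter, 110 mm above the desk, no rim. The tripod is fixed, its three feet reach 62 mm from its axis.
- meter: The hand-held light meter, lying face up in a black rubber holster, fixed: 165 mm long (its x axis, display end at +x), 76 mm wide, face 36 mm above the desk. Origin under its centre. The long hold key is just below the display, at the middle; the round zero key is 40 mm further from the display (-x), between two flat dots.
- zero_key_top (a point): Centre of the top of the round white zero key, 16 mm in diameter, standing 6 mm proud of the meter's face (42 mm above the desk); pressed straight down.
- hold_key_top (a point): Centre of the top of the long white hold key, 14 mm (along the meter) by 34 mm (across it), 6 mm proud of the meter's face (42 mm above the desk); pressed straight down.
- zero_key (a joint): Travel of the zero key in m: 0 up, 0.004 fully down, spring return, about 1.2 N to start it and 4 N to bottom it. It counts as pressed beyond 0.0025.
- hold_key (a joint): Travel of the hold key in m, with the same spring: 0 up, 0.004 fully down. It counts as pressed beyond 0.0025.
- tape: Bystander: roll of dark insulating tape lying flat, 64 mm across, 19 mm high; origin at the centre of its underside.
- breaker: Bystander: white miniature circuit breaker standing on its back, 82 by 18 mm, 76 mm high; origin at the centre of its underside.
- mouse: Bystander: white computer mouse, 100 by 58 mm, 32 mm high; origin at the centre of its underside.
- case: The carry case, open and fixed: base 190 mm (x) by 250 mm (y), 45 mm high, lid laid flat open on the +x side, away from the robot. Origin under the base's centre; the cap's recess is at x = -45 mm, y = +72 mm of it, the head's recess at x = +47 mm, y = +72 mm; empty rectangular recesses beside them.

How it is judged:
By the outcome, as a careful person would: the job done as asked, in the order asked, and still so for the second after the job is handed in, with the robot touching nothing.
It also fails if it takes over 72 s, if anything falls off the work surface, if the arm or the gripper's body presses on something with over 40 N, if the wrist force passes 120 N, or if a joint passes its speed limit or range.

## Working session

There is one attempt and no reset: what is moved stays moved. The work goes in short steps, Python scripts to look and compute and a shell command to move; the robot and the scene stay as the last step left them, time stands still between calls to the robot, and variables do not carry over. Pictures are saved under pics/ and viewed, and the job is handed in when it is done.

```bash
ls -la; mkdir -p pics
cat > h.py <<'E'
import numpy as np, cv2
from scipy.spatial.transform import Rotation as R
from plant import env,cams,finder
def ray(info,uv):
    K=np.array([[info['fx'],0,info['cx']],[0,info['fy'],info['cy']],[0,0,1]])
    p=cv2.undistortPoints(np.array([[uv]],float),K,np.array(info['dist'],float))[0,0]
    T=np.array(info['world_to_cam']);d=np.array([p[0],-p[1],-1.])
    Ri=T[:3,:3].T
    return Ri@(-T[:3,3]),Ri@d
def atz(info,uv,z):
    o,d=ray(info,uv);return o+d*(z-o[2])/d[2]
def proj(info,P):
    T=np.array(info['world_to_cam']);P=np.atleast_2d(P)
    c=(T[:3,:3]@P.T).T+T[:3,3];c=c*[1,-1,-1]
    K=np.array([[info['fx'],0,info['cx']],[0,info['fy'],info['cy']],[0,0,1]])
    return cv2.projectPoints(c,np.zeros(3),np.zeros(3),K,np.array(info['dist'],float))[0][:,0]
def cloud(info,dep):
    v,u=np.nonzero(dep>0)
    K=np.array([[info['fx'],0,info['cx']],[0,info['fy'],info['cy']],[0,0,1]])
    p=cv2.undistortPoints(np.stack([u,v],1).astype(float)[:,None],K,np.array(info['dist'],float))[:,0]
    z=dep[v,u];c=np.stack([p[:,0]*z,-p[:,1]*z,-z],1)
    T=np.array(info['world_to_cam'])
    return (c-T[:3,3])@T[:3,:3],u,v
def shot(n,f):
    p,d=cams.read_camera(n);cv2.imwrite('pics/'+f+'.png',p[:,:,::-1]);np.savez('pics/'+f,p=p,d=d,**{'w':np.array(cams.camera_info(n)['world_to_cam'])});return p,d
E
python3 - <<'E'
from h import *
s=env.observe();print({k:np.round(v,3).tolist() for k,v in s.items()})
for n in ['top','scene']:
    p,d=shot(n,n+'0');i=cams.camera_info(n);T=np.array(i['world_to_cam']);print(n,(-T[:3,:3].T@T[:3,3]).round(3),i['fx'],i['dist'])
    for t in ['cap','cap_c','head','cap_well','stand_top','zero_key_top','hold_key_top','meter','tape','breaker','mouse','case']:
        try: print(t,[(np.round(q['uv'],1).tolist(),round(q['score'],2)) for q in finder.find_in(t,n)[:2]])
        except Exception as e: print(t,e)
E
```

```text
total 12
drwxr-xr-x  3 agent agent 4096 Dec  7 16:17 .
drwxr-xr-x 23 root  root  4096 Dec  7 16:17 ..
drwxr-xr-x  2 agent agent 4096 Dec  7 16:17 pics
{'clock': 0.0, 'joint_positions': [-1.382, 0.629, 0.038, 1.518, -0.027, 0.996, -0.02], 'joint_vel': [0.0, -0.001, 0.001, 0.001, -0.001, 0.0, -0.001], 'joint_efforts': [-0.001, -56.34, 1.226, -19.345, 0.011, 0.011, 0.0], 'eef_pos': [0.164, 0.628, 0.23], 'orientation': [-1.574, 1.569, -1.829], 'contact_force': [-1.175, 0.039, 0.367], 'torque': [0.05, 0.009, 0.016], 'grip_width': 0.085}
top [ 0.393 -0.039  1.154] 498.9687300725262 [0.01522453 0.         0.         0.         0.        ]
cap [([258.1, 175.2], 0.84)]
cap_c [([258.1, 175.2], 0.84)]
head []
cap_well [([466.2, 164.9], 0.73)]
stand_top [([165.4, 232.5], 0.8)]
zero_key_top [([166.6, 234.2], 0.46)]
hold_key_top [([336.8, 233.6], 0.6)]
meter [([332.9, 232.1], 0.58)]
tape [([350.8, 166.8], 0.86), ([167.2, 231.1], 0.18)]
breaker [([166.2, 155.7], 0.95)]
mouse [([259.1, 265.8], 0.84)]
case [([466.1, 168.3], 0.83), ([347.5, 152.4], 0.21)]
scene [1.16  0.393 0.601] 388.2233485410145 [0.02993368 0.         0.         0.         0.        ]
cap [([340.0, 267.7], 0.9), ([170.5, 213.8], 0.44)]
cap_c [([340.0, 267.7], 0.9), ([170.5, 213.8], 0.44)]
head [([339.7, 282.1], 0.54), ([257.4, 258.9], 0.34)]
cap_well [([171.8, 213.7], 0.71)]
stand_top [([461.0, 259.7], 0.74), ([342.4, 286.9], 0.42)]
zero_key_top []
hold_key_top [([311.0, 209.8], 0.55)]
meter [([312.3, 215.2], 0.87), ([254.1, 254.6], 0.15)]
tape [([390.3, 225.7], 0.71), ([257.8, 254.4], 0.66)]
breaker [([437.1, 347.5], 0.95)]
mouse [([389.2, 228.9], 0.74)]
case [([169.1, 212.9], 0.92)]
```

View pics/top0.png

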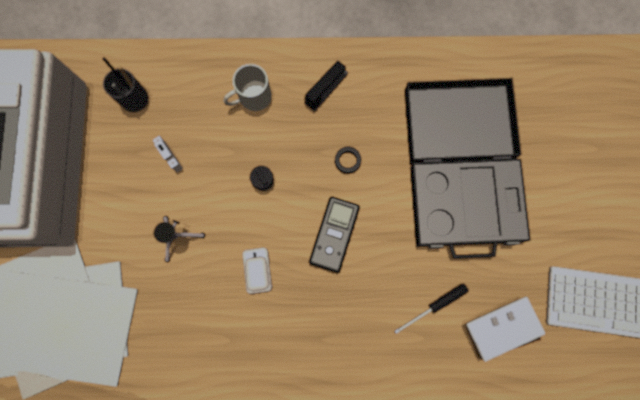

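View pics/scene0.png

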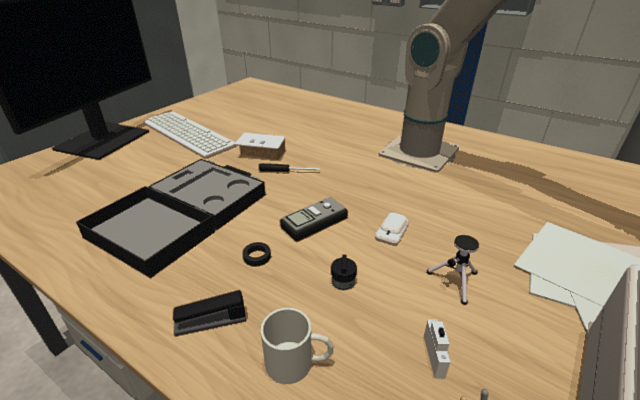

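The top view shows the capped head at (262,178), the tripod table at (165,232), the meter at (334,234), and the wide recess at (440,222). Next I'll locate each of these more precisely.

Run:
```python
from h import *
p=cv2.imread('pics/top0.png')
a=cv2.resize(p[140:280,230:370],None,fx=4,fy=4,interpolation=cv2.INTER_CUBIC)
cv2.imwrite('pics/c1.png',a)
b=cv2.resize(p[150:265,400:540],None,fx=4,fy=4,interpolation=cv2.INTER_CUBIC)
cv2.imwrite('pics/c2.png',b)
c=cv2.resize(p[200:270,130:220],None,fx=6,fy=6,interpolation=cv2.INTER_CUBIC)
cv2.imwrite('pics/c3.png',c)
i=cams.camera_info('top')
for n,uv,z in [('captop',(262,177),.05),('stand',(165,232.5),.11),('zero',(329,251),.042),('hold',(335,233.6),.042),('well',(440,222),.042),('head well',(437,182),.042),('breaker',(166,155),.076),('mouse',(258,271),.03),('tape',(348,160),.019)]:
    print(n,atz(i,uv,z).round(4))
```

```text
captop [0.6493 0.1001 0.05  ]
stand [0.518  0.2941 0.11  ]
zero [ 0.4811 -0.05    0.042 ]
hold [ 0.5198 -0.0638  0.042 ]
well [ 0.5438 -0.3     0.042 ]
head well [ 0.6357 -0.2979  0.042 ]
breaker [0.6955 0.311  0.076 ]
mouse [0.4392 0.1087 0.03  ]
tape [ 0.6955 -0.0971  0.019 ]
```

View pics/c1.png

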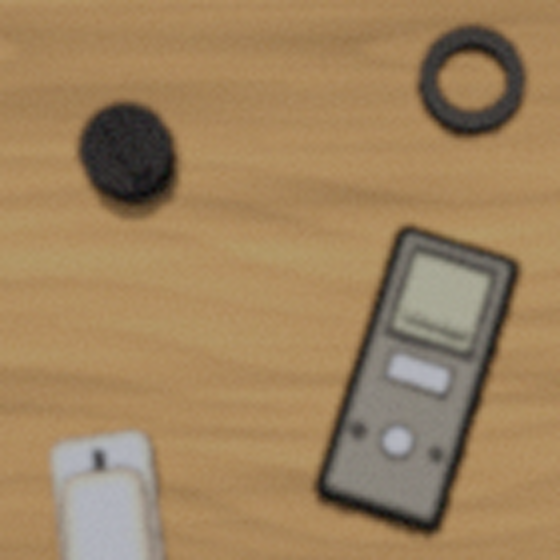

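View pics/c2.png

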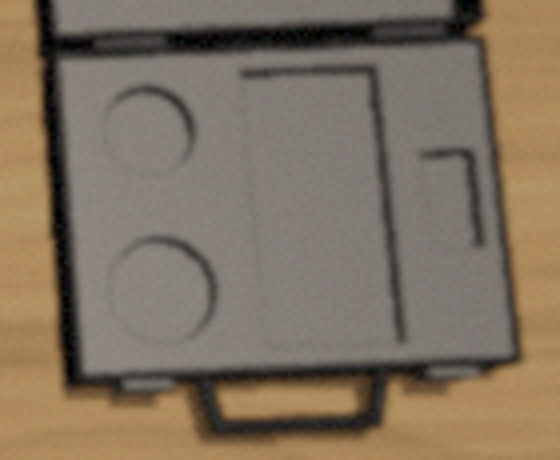

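View pics/c3.png

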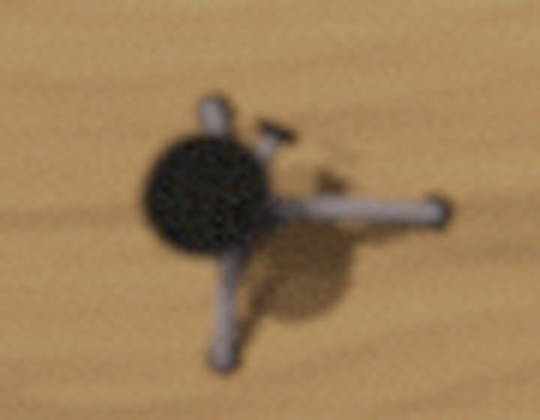

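```bash
cat >> h.py <<'E'
def state():
    s=env.observe();return np.array(s['eef_pos']),R.from_euler('xyz',s['orientation']),s
def plan(t,psi):
    """psi: world angle (deg) of tool y (mod 180); prints tool-frame shift (world-vertical target) units, and turn"""
    p,Rm,s=state()
    best=None
    for k in (0,180):
        a=np.radians(psi+k);x=np.array([0,0,-1.]);y=np.array([np.cos(a),np.sin(a),0]);z=np.cross(x,y)
        Rt=R.from_matrix(np.stack([x,y,z],1));rv=(Rm.inv()*Rt).as_rotvec(degrees=True)
        if best is None or np.linalg.norm(rv)<np.linalg.norm(best[0]): best=(rv,Rt)
    sh=Rm.inv().apply(np.array(t)-p)/.03
    sh2=best[1].inv().apply(np.array(t)-p)/.03
    print('t',round(s['clock'],2),'p',p.round(4),'tool y ang',np.degrees(np.arctan2(*Rm.apply([0,1,0])[1::-1])).round(2),'w',round(s['grip_width'],4))
    print(' shift now-axes',sh.round(3),' after-turn axes',sh2.round(3),' turn/8deg',(best[0]/8).round(3),'F',np.round(s['contact_force'],2),'q',np.round(s['joint_positions'],2))
E
python3 - <<'E'
from h import *
p,Rm,s=state();print(Rm.as_matrix().round(3))
i=cams.camera_info('top')
for n,uv,z in [('stand',(164.4,232),.11),('zero',(329,250),.042),('hold',(334.5,233),.042),('well',(440.2,222.2),.042)]: print(n,atz(i,uv,z).round(4))
plan([.483,-.05,.15],70); plan([.483,-.05,.15],-20)
E
```

```text
[[-0.     0.252  0.968]
 [ 0.     0.968 -0.252]
 [-1.    -0.    -0.   ]]
stand [0.519  0.2954 0.11  ]
zero [ 0.4833 -0.05    0.042 ]
hold [ 0.5212 -0.0627  0.042 ]
well [ 0.5433 -0.3004  0.042 ]
t 1.3 p [0.1638 0.629  0.2313] tool y ang 75.4 w 0.0852
 shift now-axes [  2.71  -19.222  16.002]  after-turn axes [  2.71  -17.63   17.739]  turn/8deg [ 0.675 -0.     0.   ] F [ 0.29 -0.59 -0.62] q [-1.38  0.63  0.04  1.52 -0.03  1.   -0.02]
t 1.3 p [0.1638 0.629  0.2313] tool y ang 75.4 w 0.0852
 shift now-axes [  2.71  -19.222  16.002]  after-turn axes [  2.71  -17.739 -17.63 ]  turn/8deg [-10.575  -0.     -0.   ] F [ 0.29 -0.59 -0.62] q [-1.38  0.63  0.04  1.52 -0.03  1.   -0.02]
```

```bash
C="python3 -m crank"
$C '[[0,-1,1,0.7,0,0,1],[0,-1,1,0,0,0,1],[0,-1,1,0,0,0,1],[0,-1,1,0,0,0,1],[0,-1,1,0,0,0,1]]' 30
$C '[[0,-1,1,0,0,0,1],[0,-1,1,0,0,0,1],[0,-1,1,0,0,0,1],[0,-1,1,0,0,0,1],[0,-1,1,0,0,0,1]]'
$C '[[0,-1,1,0,0,0,1],[0,-1,1,0,0,0,1],[0,-1,1,0,0,0,1],[0,-1,1,0,0,0,1],[0,-1,1,0,0,0,1]]'
$C '[[0,-0.5,0.5,0,0,0,1],[0,0,0,0,0,0,1]]'
python3 -c "
from h import *
plan([.483,-.05,.15],70)"
```

```text
clock: 1.8
eef_pos: [0.2571, 0.4369, 0.2315]
orientation: [1.172, 1.57, 0.82]
contact_force: [0.7, 0.7, -0.7]
grip_width: 0.012
clock: 2.3
eef_pos: [0.3461, 0.2444, 0.2316]
orientation: [1.07, 1.57, 0.718]
contact_force: [1.1, 0.5, 0.9]
grip_width: 0.0002
clock: 2.8
eef_pos: [0.4351, 0.0517, 0.2317]
orientation: [0.734, 1.57, 0.382]
contact_force: [0.1, 0.4, -0.7]
grip_width: 0.0003
clock: 3.0
eef_pos: [0.4448, 0.0305, 0.2316]
orientation: [-0.292, 1.569, -0.65]
contact_force: [-0.2, -0.1, -0.2]
grip_width: 0.0004
t 3.0 p [0.4448 0.0305 0.2316] tool y ang 69.44 w 0.0004
 shift now-axes [ 2.725 -2.064  2.13 ]  after-turn axes [ 2.72  -2.087  2.116]  turn/8deg [-0.07   0.015  0.005] F [-0.18 -0.07 -0.25] q [-0.26  0.34  0.17  2.06 -0.08  0.74  1.17]
```

```bash
C="python3 -m crank"
$C '[[0.3,-0.7,0.7,0,0,0,1],[0.4,-0.7,0.7,0,0,0,1],[0.3,-0.66,0.7,0,0,0,1],[0,0,0,0,0,0,1]]'
python3 - <<'E'
from h import *
plan([.483,-.05,.15],70)
p,d=shot('wrist','w1');i=cams.camera_info('wrist');T=np.array(i['world_to_cam']);print((-T[:3,:3].T@T[:3,3]).round(3),T[2,:3],i['fx'],i['dist'])
for t in ['zero_key_top','hold_key_top']: print(t,[(np.round(q['uv'],1).tolist(),round(q['score'],2),atz(i,q['uv'],.042).round(4)) for q in finder.find_in(t,'wrist')[:3]])
E
```

```text
clock: 3.4
eef_pos: [0.4819, -0.0485, 0.2005]
orientation: [-1.281, 1.569, -1.638]
contact_force: [-0.3, 0.7, 1.0]
grip_width: 0.0
t 3.4 p [ 0.4819 -0.0485  0.2005] tool y ang 69.56 w 0.0
 shift now-axes [ 1.684 -0.033  0.053]  after-turn axes [ 1.684 -0.036  0.053]  turn/8deg [-0.055  0.003  0.011] F [-0.34  0.71  1.03] q [-0.08  0.44  0.16  2.01 -0.11  0.7   1.37]
[ 0.406 -0.018  0.343] [-0.29645847  0.1093378   0.94876637] 293.05704556175056 [-0.02915248  0.          0.          0.          0.        ]
zero_key_top [([318.2, 182.1], 0.65, array([ 0.4848, -0.0459,  0.042 ])), ([320.4, 188.8], 0.57, array([ 0.4926, -0.0463,  0.042 ])), ([106.3, 307.2], 0.28, array([ 0.5452, -0.3538,  0.042 ]))]
hold_key_top [([318.0, 216.2], 0.65, array([ 0.5213, -0.0596,  0.042 ]))]
```

View pics/w1.png

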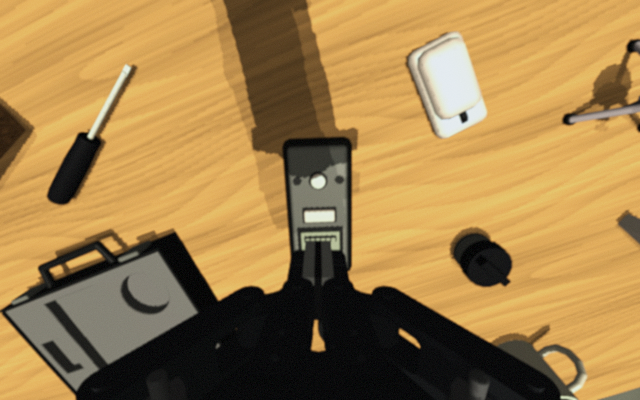

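The wrist view puts the zero key at (318,182) and the hold key at (319,216). The gripper is already over the zero key, so I'll descend.

```bash
C="python3 -m crank"
$C '[[1,0,0.05,0,0,0,1],[1,0,0.03,0,0,0,1],[1,0,0,0,0,0,1],[1,0,0,0,0,0,1],[0.8,0,0,0,0,0,1]]'
$C '[[0,0,0,0,0,0,1],[0.1,0,0,0,0,0,1],[0.1,0,0,0,0,0,1]]'
python3 -c "
from h import *
plan([.4842,-.048,.039],70)"
```

```text
clock: 4.05
eef_pos: [0.4829, -0.0443, 0.0564]
orientation: [2.306, 1.569, 1.956]
contact_force: [0.2, -0.1, 1.0]
grip_width: 0.0001
clock: 4.35
eef_pos: [0.4844, -0.046, 0.0525]
orientation: [0.399, 1.568, 0.048]
contact_force: [0.8, -0.2, -0.2]
grip_width: 0.0001
t 4.35 p [ 0.4844 -0.046   0.0525] tool y ang 69.86 w 0.0001
 shift now-axes [ 0.45  -0.066  0.016]  after-turn axes [ 0.45  -0.065  0.017]  turn/8deg [-0.018  0.017 -0.007] F [ 0.84 -0.17 -0.16] q [-0.02  0.7   0.08  2.11 -0.17  0.33  1.42]
```

```bash
C="python3 -m crank"
$C '[[0.2,-0.05,0,0,0,0,1],[0.1,0,0,0,0,0,1],[0,0,0,0,0,0,1]]'
$C '[[0.05,0,0,0,0,0,1],[0.05,0,0,0,0,0,1],[0,0,0,0,0,0,1]]'
```

```text
clock: 4.65
eef_pos: [0.4827, -0.0481, 0.0423]
orientation: [3.053, 1.571, 2.701]
contact_force: [-0.1, -0.0, -0.2]
grip_width: 0.0001
clock: 4.95
eef_pos: [0.4829, -0.0481, 0.0394]
orientation: [0.443, 1.571, 0.09]
contact_force: [-0.1, -0.4, 2.3]
grip_width: -0.0002
```

```bash
C="python3 -m crank"
$C '[[0.05,0,0,0,0,0,1],[0,0,0,0,0,0,1]]'
$C '[[0.03,0,0,0,0,0,1],[0,0,0,0,0,0,1],[0,0,0,0,0,0,1]]'
```

```text
clock: 5.15
eef_pos: [0.4829, -0.0481, 0.0381]
orientation: [0.501, 1.571, 0.148]
contact_force: [-1.4, -1.0, 6.0]
grip_width: -0.0001
clock: 5.45
eef_pos: [0.4829, -0.0481, 0.0379]
orientation: [0.558, 1.57, 0.206]
contact_force: [-3.0, -0.5, 14.8]
grip_width: -0.0
```

Zero key bottomed: 14.8 N, travel about 4 mm. I'll retract and go look at the cap.

```bash
C="python3 -m crank"
$C '[[-0.5,0,0,0,0,0,1],[-1,0,0,0,0,0,1],[-1,0,0,0,0,0,1],[-1,0,0,0,0,0,1],[-1,0,0,0,0,0,1]]'
python3 -c "
from h import *
plan([.58,.06,.2],70)"
```

```text
clock: 5.95
eef_pos: [0.4827, -0.0479, 0.1729]
orientation: [-2.82, 1.571, 3.111]
contact_force: [1.6, -0.6, 0.1]
grip_width: 0.0001
t 5.95 p [ 0.4827 -0.0479  0.1729] tool y ang 69.8 w 0.0001
 shift now-axes [-0.903  4.497  1.802]  after-turn axes [-0.903  4.491  1.818]  turn/8deg [-0.025 -0.001  0.   ] F [ 1.63 -0.64  0.06] q [-0.07  0.49  0.16  2.03 -0.12  0.63  1.39]
```

```bash
C="python3 -m crank"
$C '[[-0.3,1,0.4,0,0,0,0.3],[-0.3,1,0.4,0,0,0,0.3],[-0.3,1,0.4,0,0,0,0.3],[0,1,0.4,0,0,0,0.3],[0,0.5,0.2,0,0,0,0.3]]'
$C '[[0,0,0,0,0,0,0.3]]'
python3 - <<'E'
from h import *
plan([.649,.1,.2],70)
p,d=shot('wrist','w2');i=cams.camera_info('wrist')
for t in ['cap','cap_c','head']: print(t,[(np.round(q['uv'],1).tolist(),round(q['score'],2),atz(i,q['uv'],.045).round(4)) for q in finder.find_in(t,'wrist')[:3]])
E
```

```text
clock: 6.45
eef_pos: [0.582, 0.0634, 0.199]
orientation: [1.034, 1.568, 0.685]
contact_force: [-0.3, -0.2, -0.1]
grip_width: 0.0298
clock: 6.55
eef_pos: [0.5813, 0.063, 0.1984]
orientation: [1.344, 1.569, 0.996]
contact_force: [-0.6, -0.6, 0.4]
grip_width: 0.0304
t 6.55 p [0.5813 0.063  0.1984] tool y ang 70.03 w 0.0304
 shift now-axes [-0.051  1.929  1.7  ]  after-turn axes [-0.054  1.93   1.699]  turn/8deg [ 0.004  0.003 -0.012] F [-0.61 -0.64  0.44] q [-0.26  0.58  0.17  1.75 -0.13  0.83  1.19]
cap [([372.4, 224.8], 0.64, array([0.6483, 0.101 , 0.045 ]))]
cap_c [([372.4, 224.8], 0.64, array([0.6483, 0.101 , 0.045 ]))]
head [([361.1, 200.6], 0.72, array([0.6172, 0.0978, 0.045 ]))]
```

View pics/w2.png

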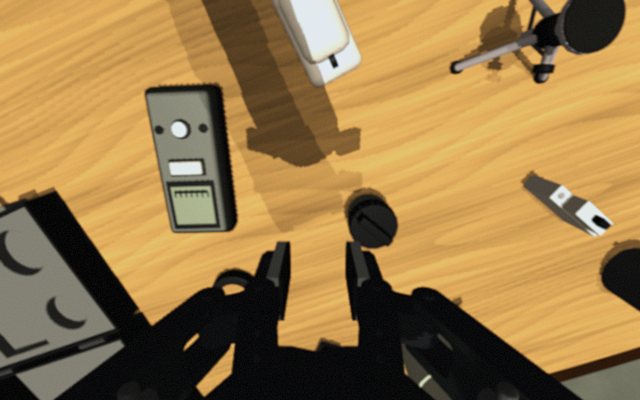

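Run:
```python
import cv2,numpy as np
p=cv2.imread('pics/w2.png')[175:260,330:415].astype(float)
a=np.clip((p/255)**0.45*255,0,255).astype('uint8')
cv2.imwrite('pics/c4.png',cv2.resize(a,None,fx=7,fy=7,interpolation=cv2.INTER_CUBIC))
```

```text
(no output)
```

View pics/c4.png

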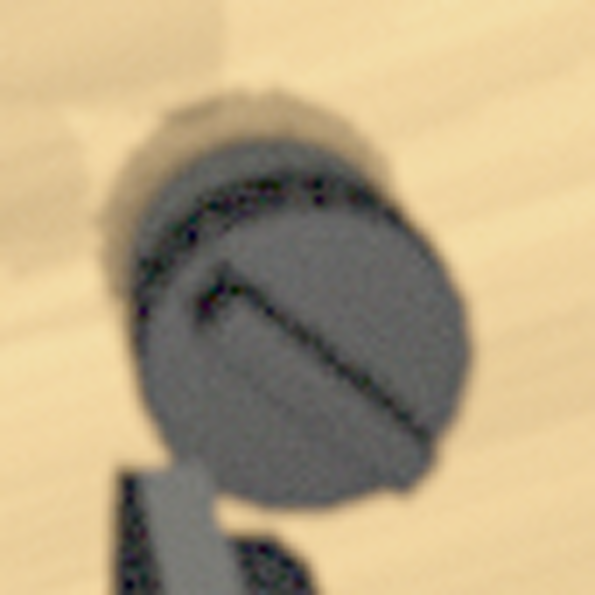

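Run:
```python
from h import *
i=cams.camera_info('wrist')
f=lambda x,y:(330+x/7-.4,175+y/7-.4)
print('disc',atz(i,f(304,355),.045).round(4))
q=[atz(i,f(*c),.058) for c in [(232,292),(430,442),(405,490),(208,325)]]
print(np.round(q,4)[:,:2])
d=q[1]-q[0];print('bar ang',np.degrees(np.arctan2(d[1],d[0])))
d=q[2]-q[3];print('bar ang2',np.degrees(np.arctan2(d[1],d[0])), np.mean(q,0).round(4),np.linalg.norm(d))
```

```text
disc [0.6485 0.0988 0.045 ]
[[0.6287 0.0912]
 [0.6627 0.1122]
 [0.6693 0.1063]
 [0.6325 0.0862]]
bar ang 31.61278308387891
bar ang2 28.655075111337712 [0.6483 0.099  0.058 ] 0.041919313842248694
```

```bash
C="python3 -m crank"
python3 -c "
from h import *
plan([.6485,.099,.1],120)"
$C '[[0,0.7,0.55,0,0,0,0.3],[0,0.7,0.55,0,0,0,0.3],[0,0.5,0.55,0,0,0,0.3]]'
python3 -c "
from h import *
plan([.6485,.099,.1],120)"
```

```text
t 6.75 p [0.5791 0.0586 0.1986] tool y ang 69.7 w 0.0302
 shift now-axes [3.284 2.071 1.704]  after-turn axes [3.288 0.012 2.676]  turn/8deg [-6.287e+00 -1.000e-02  6.000e-03] F [ 0.21 -1.25 -0.01] q [-0.26  0.57  0.17  1.75 -0.13  0.83  1.19]
clock: 7.05
eef_pos: [0.6466, 0.0964, 0.1991]
orientation: [2.315, 1.57, 1.962]
contact_force: [0.1, 0.4, -0.0]
grip_width: 0.0298
t 7.05 p [0.6466 0.0964 0.1991] tool y ang 69.75 w 0.0298
 shift now-axes [3.304 0.103 0.031]  after-turn axes [3.304 0.043 0.099]  turn/8deg [-6.281e+00 -1.000e-03 -3.000e-03] F [ 0.12  0.44 -0.01] q [-0.29  0.67  0.17  1.54 -0.13  0.94  1.14]
```

```bash
C="python3 -m crank"
$C '[[0.6,0,0.03,-1,0,0,0.3],[0.6,0,0.03,-1,0,0,0.3],[0.6,0,0.03,-1,0,0,0.3],[0.5,0,0,-1,0,0,0.3],[0.2,0,0,-1,0,0,0.3]]'
$C '[[0,0,0,-1,0,0,0.3],[0,0,0,-0.28,0,0,0.3],[0,0,0,0,0,0,0.3],[0,0,0,0,0,0,0.3]]'
python3 - <<'E'
from h import *
plan([.6485,.099,.1],120)
i=cams.camera_info('wrist');p,d=shot('wrist','w3');j=cams.camera_info('wrist')
print(np.abs(np.array(i['world_to_cam'])-np.array(j['world_to_cam'])).max())
plan([.6485,.099,.1],120)
a=np.clip((p[:,:,::-1]/255.)**0.5*255,0,255).astype('uint8');cv2.imwrite('pics/w3b.png',a)
E
```

```text
clock: 7.55
eef_pos: [0.6472, 0.094, 0.1222]
orientation: [-3.137, 1.567, -2.787]
contact_force: [-0.5, 0.4, 0.7]
grip_width: 0.0298
clock: 7.95
eef_pos: [0.6486, 0.0948, 0.124]
orientation: [-2.645, 1.57, -2.123]
contact_force: [0.1, -0.1, -0.2]
grip_width: 0.0297
t 7.95 p [0.6486 0.0948 0.124 ] tool y ang 119.9 w 0.0297
 shift now-axes [0.8   0.125 0.068]  after-turn axes [0.8   0.124 0.068]  turn/8deg [-0.012 -0.003  0.002] F [ 0.07 -0.07 -0.23] q [-0.14  0.76 -0.08  1.59  0.08  0.79  1.84]
0.00045333880377107505
t 8.0 p [0.6487 0.095  0.124 ] tool y ang 119.93 w 0.0301
 shift now-axes [0.801 0.118 0.061]  after-turn axes [0.801 0.118 0.061]  turn/8deg [-0.009 -0.002  0.002] F [-0.27  0.65  0.49] q [-0.14  0.76 -0.08  1.59  0.08  0.79  1.84]
```

View pics/w3b.png

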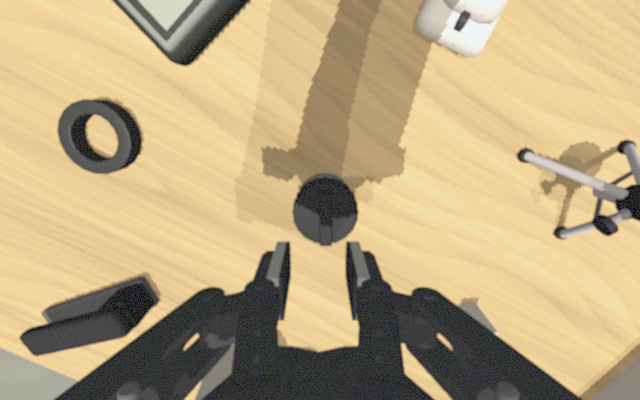

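Run:
```python
import cv2,numpy as np
p=cv2.imread('pics/w3.png')[165:255,270:380].astype(float)
a=np.clip((p/255)**0.4*255,0,255).astype('uint8')
cv2.imwrite('pics/c5.png',cv2.resize(a,None,fx=6,fy=6,interpolation=cv2.INTER_CUBIC))
```

```text
(no output)
```

View pics/c5.png

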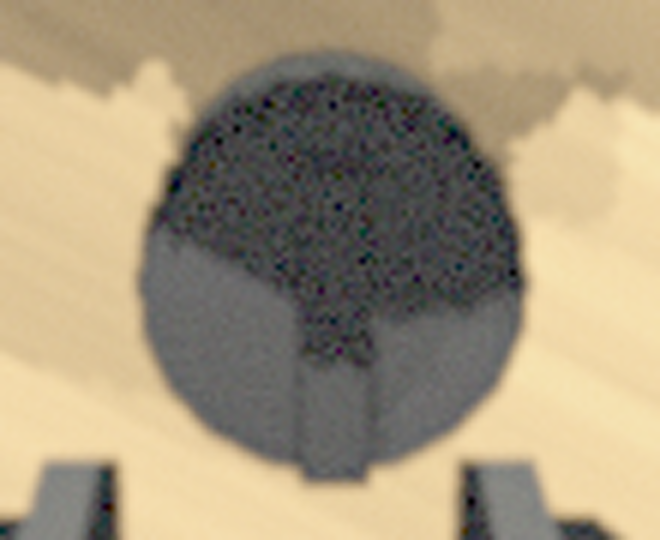

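Run:
```python
from h import *
from scipy.optimize import least_squares
i=cams.camera_info('wrist')
th=np.linspace(0,2*np.pi,361)
def ext(c):
    uv=proj(i,np.stack([c[0]+.027*np.cos(th),c[1]+.027*np.sin(th),0*th+.045],1))
    uv=(uv-[270,165]+.4)*6
    return np.array([uv[:,0].min(),uv[:,0].max(),uv[:,1].max()])
r=least_squares(lambda c:ext(c)-[143,523,465],[.6485,.099],x_scale=.01);print(r.x.round(4),r.fun.round(1))
f=lambda x,y:(270+x/6-.4,165+y/6-.4)
a,b=atz(i,f(336,475),.058),atz(i,f(336,150),.058)
d=a-b;print(a.round(4),np.degrees(np.arctan2(d[1],d[0])))
p,Rm,s=state();print(p, [((q-[270,165])*6).round(0) for q in proj(i,np.array([p,p+[0,0,.02]]))])
```

```text
[0.6518 0.1035] [-10.5  10.5   0.9]
[0.6704 0.1145 0.058 ] 30.442767190661595
[0.64868428 0.09503508 0.12404038] [array([288., 531.]), array([288., 655.])]
```

Bar at about 30.4°, cap centre about (0.6514, 0.1032); the wrist and finger-bar estimates agree, while the top camera is biased by about 3 mm.

```bash
C="python3 -m crank"
python3 -c "
from h import *
plan([.6514,.1032,.048],120.4)"
$C '[[0.5,0.19,0.07,-0.05,0,0,0.3],[0.5,0,0,0,0,0,0.3],[0.5,0,0,0,0,0,0.3],[0.5,0,0,0,0,0,0.3],[0,0,0,0,0,0,0.3]]'
python3 -c "
from h import *
plan([.6514,.1032,.048],120.4)"
```

```text
t 8.0 p [0.6487 0.095  0.124 ] tool y ang 119.93 w 0.0301
 shift now-axes [2.535 0.192 0.215]  after-turn axes [2.535 0.189 0.216]  turn/8deg [-0.059 -0.002  0.002] F [-0.27  0.65  0.49] q [-0.14  0.76 -0.08  1.59  0.08  0.79  1.84]
clock: 8.5
eef_pos: [0.6455, 0.1014, 0.0604]
orientation: [2.832, 1.565, -2.92]
contact_force: [0.0, -0.2, -0.8]
grip_width: 0.0297
t 8.5 p [0.6455 0.1014 0.0604] tool y ang 120.45 w 0.0297
 shift now-axes [ 0.413 -0.047  0.201]  after-turn axes [ 0.415 -0.046  0.199]  turn/8deg [ 0.006 -0.04  -0.013] F [ 0.02 -0.18 -0.83] q [-0.15  0.84 -0.08  1.63  0.09  0.68  1.83]
```

```bash
C="python3 -m crank"
$C '[[0,-0.03,0.16,0,0,0,0.3],[0.2,0,0,0,0,0,0.3],[0.1,0,0,0,0,0,0.3],[0,0,0,0,0,0,0.3]]'
python3 - <<'E'
from h import *
plan([.6514,.1032,.048],120.4)
p,d=shot('wrist','w4')
a=np.clip((p[:,:,::-1]/255.)**0.4*255,0,255).astype('uint8')[160:300,230:410];cv2.imwrite('pics/w4b.png',cv2.resize(a,None,fx=4,fy=4))
E
```

```text
clock: 8.9
eef_pos: [0.6522, 0.1034, 0.0546]
orientation: [2.801, 1.57, -2.951]
contact_force: [0.1, 0.6, -0.6]
grip_width: 0.0297
t 8.9 p [0.6522 0.1034 0.0546] tool y ang 120.44 w 0.0297
 shift now-axes [ 0.221  0.007 -0.028]  after-turn axes [ 0.221  0.007 -0.028]  turn/8deg [ 0.005 -0.003 -0.001] F [ 0.05  0.55 -0.57] q [-0.16  0.85 -0.07  1.61  0.09  0.68  1.83]
```

View pics/w4b.png

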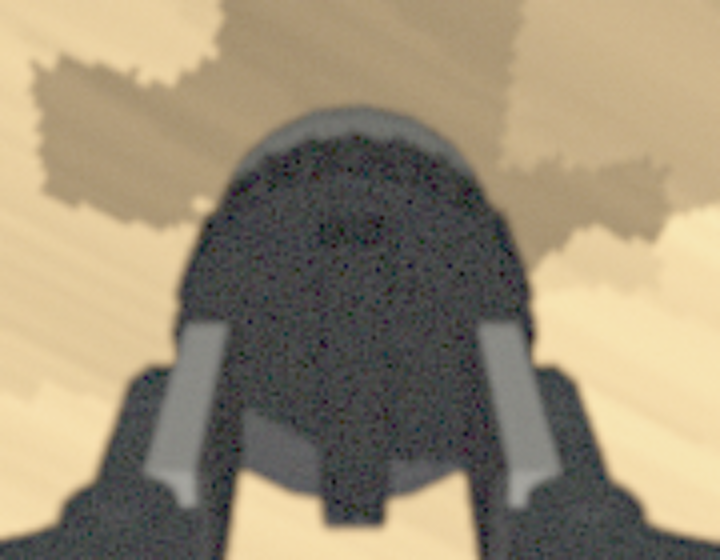

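The bar sits centred between the pads, so I'll descend and grip.

```bash
C="python3 -m crank"
$C '[[0.12,0,-0.03,0,0,0,0.3],[0.1,0,0,0,0,0,0.3],[0,0,0,0,0,0,0.3]]'
$C '[[0,0,0,0,0,0,0.6],[0,0,0,0,0,0,0.8],[0,0,0,0,0,0,1],[0,0,0,0,0,0,1],[0,0,0,0,0,0,1]]' 30
```

```text
clock: 9.25
eef_pos: [0.6512, 0.1029, 0.0478]
orientation: [2.808, 1.57, -2.944]
contact_force: [-0.8, 0.0, 0.2]
grip_width: 0.0298
clock: 9.75
eef_pos: [0.6518, 0.1031, 0.0484]
orientation: [-0.145, 1.571, 0.386]
contact_force: [0.2, 0.3, 0.2]
grip_width: 0.0092
```

```bash
C="python3 -m crank"
$C '[[-0.2,0,0,0,0,0,1],[-0.3,0,0,0,0,0,1],[-0.3,0,0,0,0,0,1],[-0.4,0,0,0,0,0,1],[-0.5,0,0,0,0,0,1]]' 30
$C '[[-1,0,0,0,0,0,1],[-1,0,0,0,0,0,1],[-1,0,0,0,0,0,1],[0,0,0,0,0,0,1]]'
python3 - <<'E'
from h import *
plan([.545,-.298,.2],90)
shot('scene','s1')
p,d=shot('wrist','w5')
a=np.clip((p[:,:,::-1]/255.)**0.5*255,0,255).astype('uint8');cv2.imwrite('pics/w5b.png',a)
E
```

```text
clock: 10.25
eef_pos: [0.6516, 0.1031, 0.1004]
orientation: [2.662, 1.571, -3.09]
contact_force: [0.3, 0.9, 0.1]
grip_width: 0.0088
clock: 10.65
eef_pos: [0.655, 0.1037, 0.1955]
orientation: [-0.334, 1.561, 0.197]
contact_force: [0.8, 0.5, 0.1]
grip_width: 0.0091
t 10.65 p [0.655  0.1037 0.1955] tool y ang 120.43 w 0.0091
 shift now-axes [-0.213 -9.691 -9.94 ]  after-turn axes [ -0.15  -13.39   -3.665]  turn/8deg [3.803 0.074 0.005] F [0.82 0.51 0.08] q [-0.15  0.68 -0.09  1.52  0.07  0.93  1.84]
```

View pics/w5b.png

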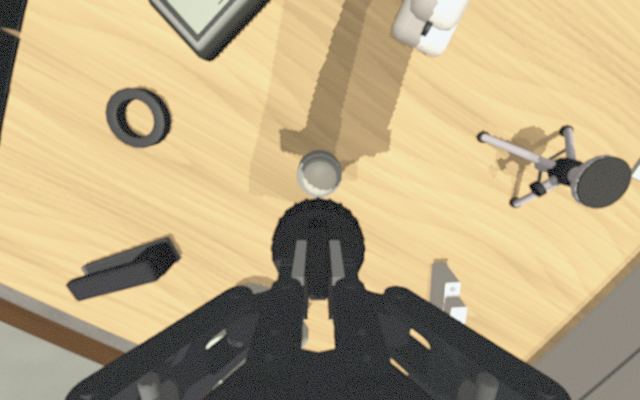

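View pics/s1.png

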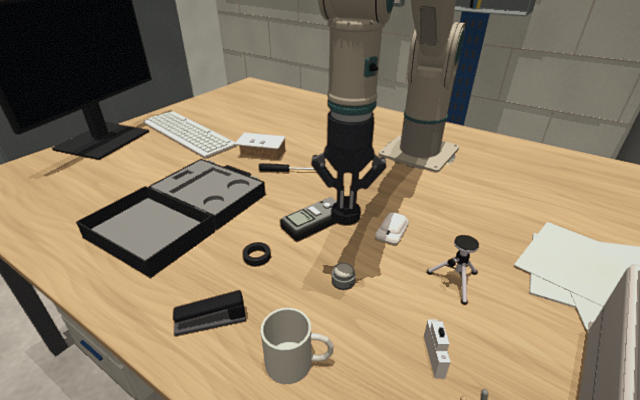

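Cap is off and the head stayed put at (320,172), upright. Carrying the cap to the case and stopping short for a look.

```bash
C="python3 -m crank"
$C '[[0,-1,-0.8,0,0,0,1],[0,-1,-0.8,0,0,0,1],[0,-1,-0.8,0,0,0,1],[0,-1,-0.8,0,0,0,1],[0,-1,-0.8,0,0,0,1]]'
$C '[[0,-1,-0.8,0,0,0,1],[0,-1,-0.8,0,0,0,1],[0,-1,-0.8,0,0,0,1],[0,-1,-0.8,0,0,0,1],[0,-1,-0.8,0,0,0,1]]'
$C '[[0,0,0,1,0,0,1],[0,0,0,1,0,0,1],[0,0,0,1,0,0,1],[0,0,0,0.8,0,0,1],[0,0,0,0,0,0,1]]'
$C '[[0,0,0,0,0,0,1]]'
python3 - <<'E'
from h import *
plan([.545,-.298,.2],90)
i=cams.camera_info('wrist')
p,d=shot('wrist','w6')
for t in ['cap_well']: print(t,[(np.round(q['uv'],1).tolist(),round(q['score'],2),atz(i,q['uv'],.028).round(4)) for q in finder.find_in(t,'wrist')[:3]])
np.save('pics/w6T.npy',np.array(i['world_to_cam']))
a=np.clip((p[:,:,::-1]/255.)**0.5*255,0,255).astype('uint8');cv2.imwrite('pics/w6b.png',a)
plan([.545,-.298,.2],90)
E
```

```text
clock: 11.25
eef_pos: [0.6228, -0.0884, 0.1881]
orientation: [2.516, 1.568, 3.047]
contact_force: [0.2, -0.9, -0.7]
grip_width: 0.0088
clock: 11.75
eef_pos: [0.5953, -0.2783, 0.188]
orientation: [2.202, 1.568, 2.734]
contact_force: [-0.0, 0.4, -0.6]
grip_width: 0.0092
clock: 12.25
eef_pos: [0.5958, -0.2766, 0.188]
orientation: [2.884, 1.568, 2.885]
contact_force: [1.0, 0.5, -0.4]
grip_width: 0.0091
clock: 12.35
eef_pos: [0.5962, -0.2768, 0.1884]
orientation: [2.809, 1.569, 2.812]
contact_force: [-0.5, 0.5, -0.5]
grip_width: 0.0088
t 12.35 p [ 0.5962 -0.2768  0.1884] tool y ang 90.21 w 0.0088
 shift now-axes [-0.383 -0.702 -1.709]  after-turn axes [-0.386 -0.708 -1.706]  turn/8deg [ 0.026 -0.013 -0.004] F [-0.48  0.5  -0.47] q [ 0.37  0.68  0.04  1.54 -0.03  0.92  1.99]
cap_well [([211.2, 167.1], 0.59, array([ 0.5841, -0.3884,  0.028 ])), ([637.6, 233.2], 0.59, array([0.6606, 0.1022, 0.028 ]))]
t 12.45 p [ 0.5964 -0.277   0.1888] tool y ang 90.15 w 0.0089
 shift now-axes [-0.372 -0.697 -1.717]  after-turn axes [-0.373 -0.702 -1.715]  turn/8deg [ 0.019 -0.007 -0.004] F [-0.34 -0.01 -0.81] q [ 0.37  0.68  0.04  1.54 -0.03  0.92  1.99]
```

View pics/w6b.png

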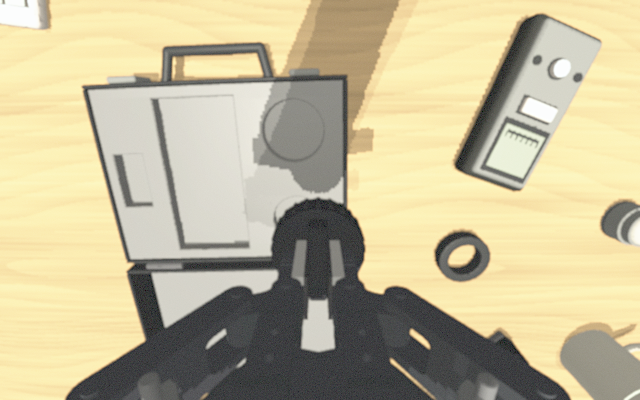

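Run:
```python
import cv2,numpy as np
p=cv2.imread('pics/w6.png')[80:180,240:350].astype(float)
a=np.clip((p/255)**0.6*255*1.2,0,255).astype('uint8')
cv2.imwrite('pics/c6.png',cv2.resize(a,None,fx=6,fy=6,interpolation=cv2.INTER_CUBIC))
```

```text
(no output)
```

View pics/c6.png

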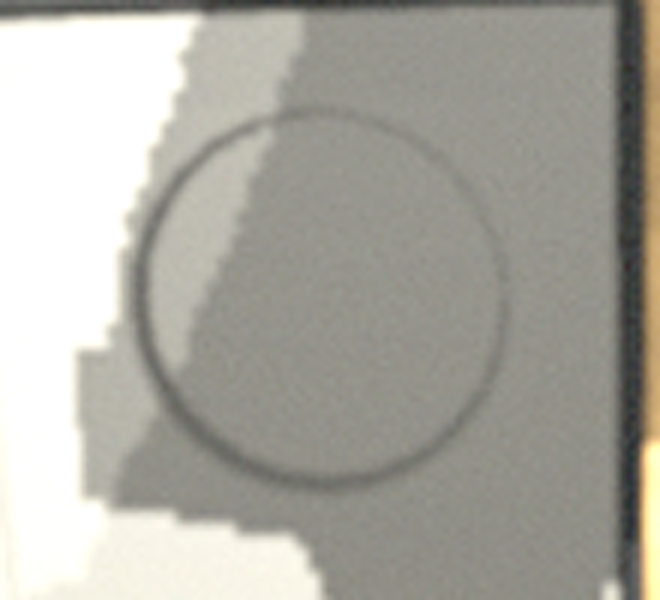

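Run:
```python
from h import *
from scipy.optimize import least_squares
i=cams.camera_info('wrist');i['world_to_cam']=np.load('pics/w6T.npy')
th=np.linspace(0,2*np.pi,361)
def ext(c):
    uv=proj(i,np.stack([c[0]+c[2]*np.cos(th),c[1]+c[2]*np.sin(th),0*th+.042],1))
    uv=(uv-[240,80]+.4)*6
    return np.array([uv[:,0].min(),uv[:,0].max(),uv[:,1].min(),uv[:,1].max()])
r=least_squares(lambda c:ext(c)-[132,511,103,493],[.545,-.298,.03],x_scale=.01);print(r.x.round(4),r.fun.round(1))
# edge-based
plan([r.x[0],r.x[1],.1],90)
```

```text
[ 0.5445 -0.2999  0.0306] [-1.  1.  1. -1.]
t 12.45 p [ 0.5964 -0.277   0.1888] tool y ang 90.15 w 0.0089
 shift now-axes [ 2.961 -0.761 -1.731]  after-turn axes [ 2.96  -0.764 -1.732]  turn/8deg [ 0.019 -0.007 -0.004] F [-0.34 -0.01 -0.81] q [ 0.37  0.68  0.04  1.54 -0.03  0.92  1.99]
```

```bash
C="python3 -m crank"
$C '[[0.4,-0.4,-0.85,0,0,0,1],[0.6,-0.36,-0.88,0,0,0,1],[0.8,0,0,0,0,0,1],[0.8,0,0,0,0,0,1],[0.3,0,0,0,0,0,1]]'
$C '[[0,0,0,0,0,0,1],[0,0,0,0,0,0,1]]'
python3 - <<'E'
from h import *
plan([.5446,-.2997,.07],90)
p,d=shot('wrist','w7')
a=np.clip((p[:,:,::-1]/255.)**0.4*255,0,255).astype('uint8')[130:310,220:420];cv2.imwrite('pics/w7b.png',cv2.resize(a,None,fx=4,fy=4)[:600])
plan([.5446,-.2997,.07],90)
E
```

```text
clock: 12.95
eef_pos: [0.5433, -0.2994, 0.1001]
orientation: [2.578, 1.567, 2.58]
contact_force: [-0.8, 0.1, -0.6]
grip_width: 0.0084
clock: 13.15
eef_pos: [0.5456, -0.3002, 0.103]
orientation: [-0.357, 1.57, -0.355]
contact_force: [-0.0, 0.3, 0.8]
grip_width: 0.0089
t 13.15 p [ 0.5456 -0.3002  0.103 ] tool y ang 90.08 w 0.0089
 shift now-axes [ 1.099  0.017 -0.033]  after-turn axes [ 1.099  0.016 -0.032]  turn/8deg [0.01  0.008 0.003] F [-0.03  0.27  0.75] q [ 0.44  0.74  0.03  1.71 -0.03  0.69  2.06]
t 13.2 p [ 0.5458 -0.3003  0.1034] tool y ang 90.07 w 0.0091
 shift now-axes [ 1.113  0.022 -0.042]  after-turn axes [ 1.113  0.021 -0.04 ]  turn/8deg [0.009 0.013 0.006] F [-0.17 -0.14  0.53] q [ 0.44  0.74  0.03  1.71 -0.03  0.69  2.06]
```

View pics/w7b.png

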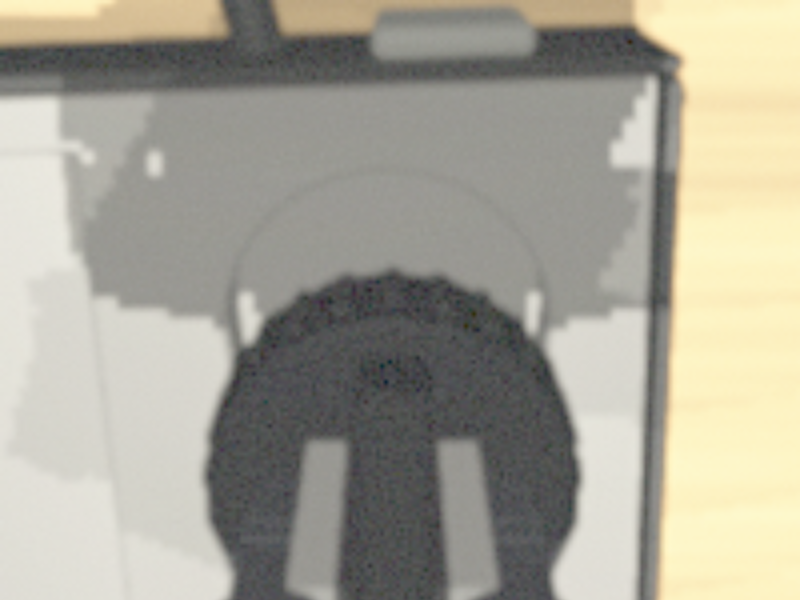

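```bash
C="python3 -m crank"
$C '[[0.4,0.01,-0.04,0,0,0,1],[0.4,0,0,0,0,0,1],[0.2,0,0,0,0,0,1],[0,0,0,0,0,0,1],[0,0,0,0,0,0,1]]'
python3 -c "
from h import *
plan([.5446,-.2997,.0524],90)"
```

```text
clock: 13.7
eef_pos: [0.5436, -0.2997, 0.072]
orientation: [2.711, 1.57, 2.712]
contact_force: [-0.0, 0.0, -0.6]
grip_width: 0.0091
t 13.7 p [ 0.5436 -0.2997  0.072 ] tool y ang 90.04 w 0.0091
 shift now-axes [ 0.652 -0.002  0.034]  after-turn axes [ 0.652 -0.002  0.034]  turn/8deg [ 0.005 -0.003 -0.002] F [-0.02  0.   -0.57] q [ 0.44  0.79  0.03  1.73 -0.03  0.63  2.06]
```

```bash
C="python3 -m crank"
$C '[[0.15,0,0.03,0,0,0,1],[0.15,0,0,0,0,0,1],[0,0,0,0,0,0,1]]'
$C '[[0.12,0,0,0,0,0,1],[0.1,0,0,0,0,0,1],[0,0,0,0,0,0,1],[0,0,0,0,0,0,1]]'
python3 -c "
from h import *
plan([.5446,-.2997,.0524],90)"
```

```text
clock: 14.0
eef_pos: [0.5442, -0.2995, 0.0626]
orientation: [2.638, 1.57, 2.639]
contact_force: [-0.0, -0.1, 0.2]
grip_width: 0.0088
clock: 14.4
eef_pos: [0.5445, -0.2997, 0.0566]
orientation: [2.789, 1.571, 2.79]
contact_force: [0.7, -0.0, -0.5]
grip_width: 0.009
t 14.4 p [ 0.5445 -0.2997  0.0566] tool y ang 90.04 w 0.009
 shift now-axes [0.139 0.    0.004]  after-turn axes [0.139 0.    0.004]  turn/8deg [ 0.005 -0.002 -0.001] F [ 0.71 -0.02 -0.52] q [ 0.44  0.81  0.02  1.73 -0.03  0.6   2.06]
```

No contact, so it's inside the recess. I'll keep going down to the floor.

```bash
C="python3 -m crank"
$C '[[0.07,0,0,0,0,0,1],[0.04,0,0,0,0,0,1],[0,0,0,0,0,0,1]]'
$C '[[0.04,0,0,0,0,0,1],[0,0,0,0,0,0,1]]'
```

```text
clock: 14.7
eef_pos: [0.5444, -0.2997, 0.0532]
orientation: [2.717, 1.57, 2.718]
contact_force: [0.4, 0.0, -0.1]
grip_width: 0.0091
clock: 14.9
eef_pos: [0.5447, -0.2998, 0.0524]
orientation: [-0.484, 1.57, -0.483]
contact_force: [-0.5, 0.3, 1.5]
grip_width: 0.0088
```

```bash
C="python3 -m crank"
$C '[[0.03,0,0,0,0,0,1],[0,0,0,0,0,0,1],[0,0,0,0,0,0,1]]'
```

```text
clock: 15.2
eef_pos: [0.5447, -0.2998, 0.0523]
orientation: [-0.381, 1.57, -0.38]
contact_force: [-1.7, 2.1, 7.4]
grip_width: 0.0089
```

The cap bottomed at TCP z 0.0523, against 0.0524 expected. Releasing.

```bash
C="python3 -m crank"
$C '[[-0.03,0,0,0,0,0,0.7],[0,0,0,0,0,0,0.4],[0,0,0,0,0,0,0.3],[0,0,0,0,0,0,0.3]]'
$C '[[-0.3,0,0,0,0,0,0.3],[-0.5,0,0,0,0,0,0.3],[-1,0,0,0,0,0,0.3],[-1,0,0,0,0,0,0.3],[-1,0,0,0,0,0,0.3]]'
python3 - <<'E'
from h import *
plan([.58,.06,.2],70)
p,d=shot('wrist','w8')
a=np.clip((p[:,:,::-1]/255.)**0.5*255,0,255).astype('uint8');cv2.imwrite('pics/w8b.png',a)
E
```

```text
clock: 15.6
eef_pos: [0.5445, -0.2997, 0.0519]
orientation: [2.658, 1.57, 2.658]
contact_force: [-0.1, 0.2, -0.7]
grip_width: 0.0301
clock: 16.1
eef_pos: [0.5448, -0.2998, 0.1687]
orientation: [-0.464, 1.57, -0.463]
contact_force: [0.7, 0.4, 0.6]
grip_width: 0.0298
t 16.1 p [ 0.5448 -0.2998  0.1687] tool y ang 90.04 w 0.0298
 shift now-axes [-1.047 11.993  1.184]  after-turn axes [-1.042 11.673 -2.998]  turn/8deg [2.505 0.009 0.003] F [0.68 0.4  0.62] q [ 0.44  0.66  0.03  1.67 -0.03  0.82  2.05]
```

View pics/w8b.png

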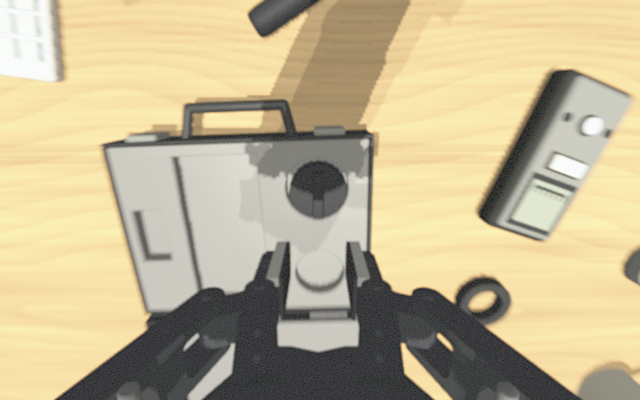

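Cap is seated in the wide recess at (317,190). Now the head.

```bash
C="python3 -m crank"
$C '[[-0.3,1,0.35,0,0,0,0],[-0.3,1,0.35,0,0,0,-0.5],[-0.2,1,0.35,0,0,0,-1],[-0.2,1,0.35,0,0,0,-1],[0,1,0.35,0,0,0,-1]]'
$C '[[0,1,0.35,0,0,0,-1],[0,1,0.35,0,0,0,-1],[0,1,0.35,0,0,0,-1],[0,1,0.35,0,0,0,-1],[0,1,0.35,0,0,0,-1]]'
$C '[[0,1,0.35,0,0,0,-1],[0,1,0.35,0,0,0,-1],[0,1,0.2,0,0,0,-1],[0,0.4,0.1,0,0,0,-1],[0,0,0,0,0,0,-1]]'
$C '[[0,0,0,0,0,0,-1]]'
python3 - <<'E'
from h import *
plan([.6514,.1032,.1],90)
i=cams.camera_info('wrist')
p,d=shot('wrist','w9');np.save('pics/w9T.npy',np.array(i['world_to_cam']))
for t in ['head','dome']: print(t,[(np.round(q['uv'],1).tolist(),round(q['score'],2),atz(i,q['uv'],.035).round(4)) for q in finder.find_in(t,'wrist')[:3]])
plan([.6514,.1032,.1],90)
a=np.clip((p[:,:,::-1]/255.)**0.7*255,0,255).astype('uint8');cv2.imwrite('pics/w9b.png',a)
E
```

```text
clock: 16.65
eef_pos: [0.5982, -0.1487, 0.1986]
orientation: [-0.196, 1.567, -0.196]
contact_force: [0.0, 0.4, 0.3]
grip_width: 0.0852
clock: 17.15
eef_pos: [0.6499, 0.0017, 0.1976]
orientation: [0.055, 1.569, 0.056]
contact_force: [-0.6, -0.6, -0.6]
grip_width: 0.0855
clock: 17.65
eef_pos: [0.6793, 0.105, 0.1968]
orientation: [1.059, 1.569, 1.064]
contact_force: [0.1, 0.2, 0.2]
grip_width: 0.0852
clock: 17.75
eef_pos: [0.6791, 0.1002, 0.1966]
orientation: [-1.558, 1.569, -1.559]
contact_force: [0.5, -0.4, 0.4]
grip_width: 0.085
t 17.75 p [0.6791 0.1002 0.1966] tool y ang 89.96 w 0.085
 shift now-axes [ 3.219  0.106 -0.924]  after-turn axes [ 3.22   0.1   -0.924]  turn/8deg [-0.005  0.     0.014] F [ 0.5  -0.44  0.38] q [-0.22  0.72  0.06  1.44 -0.05  0.98  1.42]
head [([320.0, 149.5], 0.77, array([0.6487, 0.103 , 0.035 ]))]
dome [([321.2, 153.9], 0.56, array([0.6532, 0.1042, 0.035 ]))]
t 17.9 p [0.6792 0.0995 0.1965] tool y ang 89.86 w 0.0852
 shift now-axes [ 3.215  0.125 -0.928]  after-turn axes [ 3.215  0.122 -0.928]  turn/8deg [-0.017 -0.     0.011] F [-0.67  0.16 -0.26] q [-0.22  0.72  0.06  1.44 -0.05  0.98  1.42]
```

View pics/w9b.png

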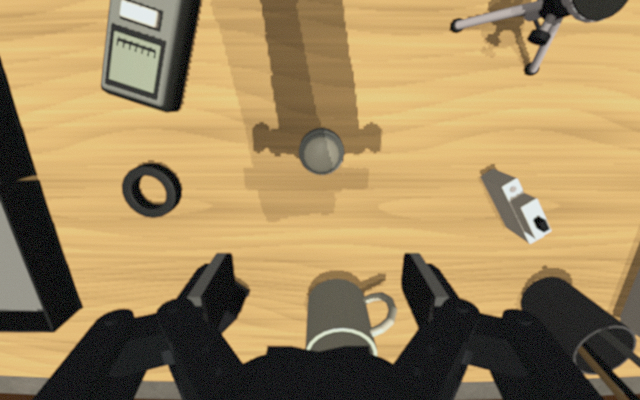

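Run:
```python
import cv2,numpy as np
p=cv2.imread('pics/w9.png')[115:190,280:365].astype(float)
a=np.clip((p/255)**0.6*255,0,255).astype('uint8')
cv2.imwrite('pics/c7.png',cv2.resize(a,None,fx=7,fy=7,interpolation=cv2.INTER_CUBIC))
```

```text
(no output)
```

View pics/c7.png

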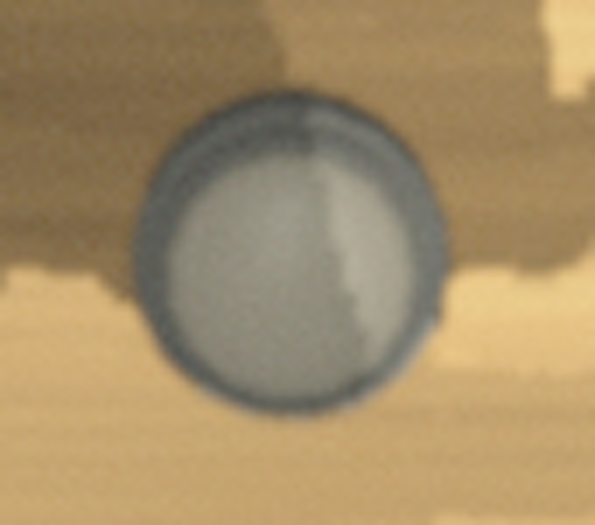

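Run:
```python
from h import *
from scipy.optimize import least_squares
i=cams.camera_info('wrist');i['world_to_cam']=np.load('pics/w9T.npy')
th=np.linspace(0,2*np.pi,361)
def circ(c,r,z):
    uv=proj(i,np.stack([c[0]+r*np.cos(th),c[1]+r*np.sin(th),0*th+z],1));return (uv-[280,115]+.4)*7
def ext(c):
    a=circ(c,c[2],.024);b=circ(c,c[2],0)
    return np.array([a[:,0].min(),a[:,0].max(),a[:,1].max(),min(a[:,1].min(),b[:,1].min())])
r=least_squares(lambda c:ext(c)-[133,447,415,90],[.65,.1,.025],x_scale=.01);print(r.x.round(4),r.fun.round(1))
u=circ(r.x,.0185,.034);print('dome',u.min(0),u.max(0),'meas 168..413, 150..400')
plan([r.x[0],r.x[1],.1],90)
```

```text
[0.6534 0.1041 0.0241] [ 0.5 -0.5  0.6 -0.6]
dome [166.58763552 149.3171869 ] [414.64756849 395.89723307] meas 168..413, 150..400
t 17.9 p [0.6792 0.0995 0.1965] tool y ang 89.86 w 0.0852
 shift now-axes [ 3.215  0.156 -0.862]  after-turn axes [ 3.215  0.154 -0.861]  turn/8deg [-0.017 -0.     0.011] F [-0.67  0.16 -0.26] q [-0.22  0.72  0.06  1.44 -0.05  0.98  1.42]
```

```bash
C="python3 -m crank"
$C '[[0.5,0.15,-0.45,0,0,0,-1],[0.9,0,-0.41,0,0,0,-1],[0.9,0,0,0,0,0,-1],[0.9,0,0,0,0,0,-1],[0.4,0,0,0,0,0,-1]]'
$C '[[0,0,0,0,0,0,-1],[0,0,0,0,0,0,-1]]'
python3 - <<'E'
from h import *
plan([.653,.104,.0],90)
i=cams.camera_info('wrist')
p,d=shot('wrist','w10');np.save('pics/w10T.npy',np.array(i['world_to_cam']))
plan([.653,.104,.0],90)
a=np.clip((p[:,:,::-1]/255.)**0.6*255,0,255).astype('uint8')[150:300,210:430];cv2.imwrite('pics/w10b.png',cv2.resize(a,None,fx=3.6,fy=3.6))
E
```

```text
clock: 18.4
eef_pos: [0.6518, 0.1049, 0.0859]
orientation: [-2.808, 1.567, -2.809]
contact_force: [-0.5, -1.0, -0.1]
grip_width: 0.0854
clock: 18.6
eef_pos: [0.6543, 0.1063, 0.0891]
orientation: [0.02, 1.57, 0.02]
contact_force: [-0.7, -0.6, 0.8]
grip_width: 0.0853
t 18.6 p [0.6543 0.1063 0.0891] tool y ang 89.99 w 0.0853
 shift now-axes [ 2.969 -0.077 -0.046]  after-turn axes [ 2.969 -0.077 -0.042]  turn/8deg [-0.001  0.009 -0.   ] F [-0.68 -0.56  0.79] q [-0.23  0.81  0.05  1.6  -0.05  0.74  1.41]
t 18.65 p [0.6547 0.1065 0.0896] tool y ang 90.0 w 0.0853
 shift now-axes [ 2.986 -0.086 -0.063]  after-turn axes [ 2.986 -0.085 -0.056]  turn/8deg [-0.     0.017 -0.002] F [0.81 0.59 0.25] q [-0.23  0.81  0.05  1.59 -0.05  0.74  1.41]
```

View pics/w10b.png

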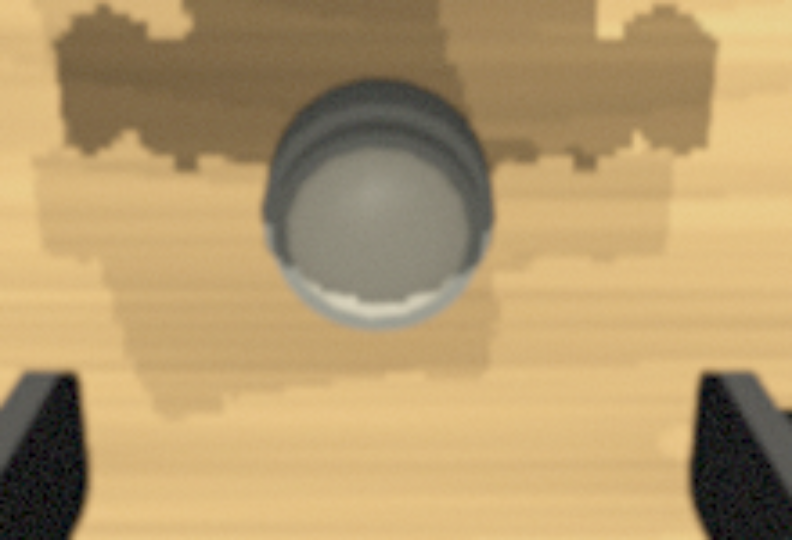

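Run:
```python
from h import *
from scipy.optimize import least_squares
i=cams.camera_info('wrist');i['world_to_cam']=np.load('pics/w10T.npy')
th=np.linspace(0,2*np.pi,361)
def circ(c,r,z):
    uv=proj(i,np.stack([c[0]+r*np.cos(th),c[1]+r*np.sin(th),0*th+z],1));return (uv-[210,150]+.4)*3.6
def ext(c):
    a=circ(c,c[2],.024);b=circ(c,c[2],0)
    return np.array([a[:,0].min(),a[:,0].max(),a[:,1].max(),min(a[:,1].min(),b[:,1].min())])
r=least_squares(lambda c:ext(c)-[263,494,328,78],[.65,.1,.025],x_scale=.01);print(r.x.round(4),r.fun.round(1))
plan([r.x[0],r.x[1],.001],90)
```

```text
[0.6547 0.1047 0.0246] [-1.6  1.6 -1.7  1.8]
t 18.65 p [0.6547 0.1065 0.0896] tool y ang 90.0 w 0.0853
 shift now-axes [ 2.953 -0.063 -0.008]  after-turn axes [ 2.953e+00 -6.300e-02 -1.000e-03]  turn/8deg [-0.     0.017 -0.002] F [0.81 0.59 0.25] q [-0.23  0.81  0.05  1.59 -0.05  0.74  1.41]
```

```bash
C="python3 -m crank"
$C '[[0.7,-0.06,-0.01,0,0,0,-1],[0.7,0,0,0,0,0,-1],[0.7,0,0,0,0,0,-1],[0.5,0,0,0,0,0,-1],[0.2,0,0,0,0,0,-1]]'
$C '[[0,0,0,0,0,0,-1],[0,0,0,0,0,0,-1]]'
python3 -c "
from h import *
plan([.654,.1045,.002],90)"
```

```text
clock: 19.15
eef_pos: [0.653, 0.105, 0.0036]
orientation: [-2.993, 1.57, -2.992]
contact_force: [0.3, 0.4, -0.1]
grip_width: 0.085
clock: 19.35
eef_pos: [0.6541, 0.1052, 0.0052]
orientation: [0.15, 1.569, 0.151]
contact_force: [0.3, -1.1, -0.3]
grip_width: 0.0857
t 19.35 p [0.6541 0.1052 0.0052] tool y ang 90.04 w 0.0857
 shift now-axes [ 0.107 -0.022 -0.002]  after-turn axes [ 0.107 -0.022 -0.002]  turn/8deg [ 0.005  0.012 -0.002] F [ 0.34 -1.11 -0.3 ] q [-0.23  0.93  0.04  1.62 -0.06  0.59  1.42]
```

```bash
C="python3 -m crank"
$C '[[0.1,-0.02,0,0,0,0,-0.6],[0,0,0,0,0,0,-0.3],[0,0,0,0,0,0,-0.3],[0,0,0,0,0,0,-0.25],[0,0,0,0,0,0,-0.2]]' 25
$C '[[0,0,0,0,0,0,-0.15],[0,0,0,0,0,0,-0.1],[0,0,0,0,0,0,0.1],[0,0,0,0,0,0,0.5],[0,0,0,0,0,0,0.5]]' 30
python3 -c "
from h import *
plan([.654,.1045,.002],90)"
```

```text
clock: 19.85
eef_pos: [0.6532, 0.1045, 0.0013]
orientation: [0.398, 1.571, 0.398]
contact_force: [-0.1, 0.2, 0.4]
grip_width: 0.0515
clock: 20.35
eef_pos: [0.6533, 0.1045, 0.0016]
orientation: [0.123, 1.571, 0.123]
contact_force: [-2.3, -0.7, 6.4]
grip_width: 0.0486
t 20.35 p [0.6533 0.1045 0.0016] tool y ang 90.04 w 0.0486
 shift now-axes [-0.014  0.002  0.023]  after-turn axes [-0.014  0.002  0.023]  turn/8deg [ 0.005  0.002 -0.   ] F [-2.28 -0.69  6.38] q [-0.22  0.93  0.04  1.62 -0.06  0.59  1.42]
```

```bash
C="python3 -m crank"
$C '[[-0.15,0,0,0,0,0,0.5],[-0.3,0,0,0,0,0,0.5],[-0.6,0,0,0,0,0,0.5],[-0.9,0,0,0,0,0,0.5],[-0.9,0,0,0,0,0,0.5]]' 40
$C '[[-0.9,0,0,0,0,0,0.5],[-0.9,0,0,0,0,0,0.5],[-0.9,0,0,0,0,0,0.5],[-0.7,0,0,0,0,0,0.5],[0,0,0,0,0,0,0.5]]' 40
python3 -c "
from h import *
plan([.585,.3,.2],90)"
```

```text
clock: 20.85
eef_pos: [0.6532, 0.1045, 0.0884]
orientation: [0.215, 1.571, 0.216]
contact_force: [0.9, 1.0, -1.9]
grip_width: 0.0485
clock: 21.35
eef_pos: [0.6556, 0.1049, 0.1935]
orientation: [0.189, 1.563, 0.19]
contact_force: [-0.5, -0.5, -1.5]
grip_width: 0.0488
t 21.35 p [0.6556 0.1049 0.1935] tool y ang 90.04 w 0.0488
 shift now-axes [-0.224  6.507 -2.349]  after-turn axes [-0.215  6.505 -2.355]  turn/8deg [ 0.005  0.058 -0.011] F [-0.49 -0.49 -1.54] q [-0.24  0.68  0.06  1.52 -0.05  0.93  1.41]
```

```bash
C="python3 -m crank"
$C '[[-0.1,0.7,-0.2,0,0,0,0.5],[-0.1,0.8,-0.3,0,0,0,0.5],[0,0.9,-0.3,0,0,0,0.5],[0,0.9,-0.3,0,0,0,0.5],[0,0.9,-0.3,0,0,0,0.5]]'
$C '[[0,0.8,-0.3,0,0,0,0.5],[0,0.8,-0.3,0,0,0,0.5],[0,0.7,-0.3,0,0,0,0.5],[0,0,0,0,0,0,0.5],[0,0,0,0,0,0,0.5]]'
python3 - <<'E'
from h import *
plan([.522,.299,.2],90)
i=cams.camera_info('wrist')
p,d=shot('wrist','w11');np.save('pics/w11T.npy',np.array(i['world_to_cam']))
for t in ['stand_top']: print(t,[(np.round(q['uv'],1).tolist(),round(q['score'],2),atz(i,q['uv'],.11).round(4)) for q in finder.find_in(t,'wrist')[:3]])
plan([.522,.299,.2],90)
a=np.clip((p[:,:,::-1]/255.)**0.5*255,0,255).astype('uint8');cv2.imwrite('pics/w11b.png',a)
E
```

```text
clock: 21.85
eef_pos: [0.61, 0.2312, 0.1941]
orientation: [-2.867, 1.569, -2.866]
contact_force: [-0.4, 0.6, -1.9]
grip_width: 0.0487
clock: 22.35
eef_pos: [0.5834, 0.2994, 0.1941]
orientation: [-2.341, 1.569, -2.339]
contact_force: [0.4, -1.1, -1.0]
grip_width: 0.0489
t 22.35 p [0.5834 0.2994 0.1941] tool y ang 90.12 w 0.0489
 shift now-axes [-0.195 -0.009 -2.047]  after-turn axes [-0.197 -0.013 -2.047]  turn/8deg [ 0.015 -0.007  0.007] F [ 0.42 -1.05 -1.03] q [-0.56  0.68  0.07  1.54 -0.06  0.93  1.1 ]
stand_top [([319.0, 119.9], 0.64, array([0.518 , 0.3008, 0.11  ]))]
t 22.45 p [0.5845 0.2976 0.1944] tool y ang 89.94 w 0.0487
 shift now-axes [-0.187  0.045 -2.084]  after-turn axes [-0.187  0.047 -2.084]  turn/8deg [-0.007 -0.     0.012] F [ 0.52  0.21 -0.68] q [-0.56  0.68  0.07  1.54 -0.06  0.93  1.1 ]
```

View pics/w11b.png

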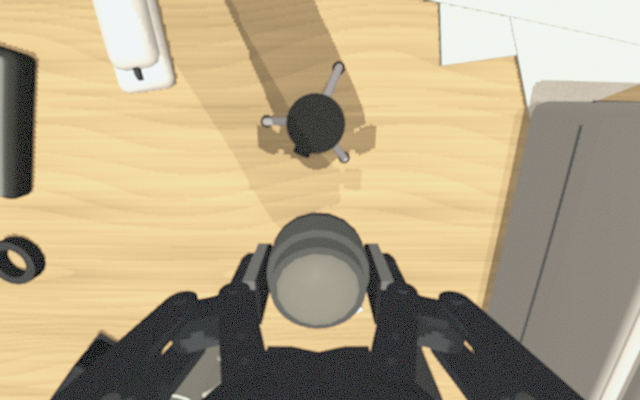

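Head held cleanly, dome clear. The tripod disc is at (316,123). I'll fit both the disc and the held head.

Run:
```python
from h import *
i=cams.camera_info('wrist')
p,d=shot('wrist','w12');np.save('pics/w12T.npy',np.array(i['world_to_cam']))
plan([.522,.299,.2],90)
q=np.clip((p[:,:,::-1]/255.)**0.45*255,0,255).astype('uint8')
cv2.imwrite('pics/c8.png',cv2.resize(q[80:170,270:370],None,fx=6,fy=6,interpolation=cv2.INTER_CUBIC))
cv2.imwrite('pics/c9.png',cv2.resize(q[200:335,250:390],None,fx=4,fy=4,interpolation=cv2.INTER_CUBIC))
```

```text
t 22.5 p [0.5847 0.2975 0.1945] tool y ang 89.92 w 0.0488
 shift now-axes [-0.184  0.047 -2.089]  after-turn axes [-0.184  0.05  -2.089]  turn/8deg [-0.011  0.     0.01 ] F [-0.01  0.04 -1.16] q [-0.56  0.68  0.07  1.54 -0.06  0.93  1.1 ]
```

View pics/c8.png

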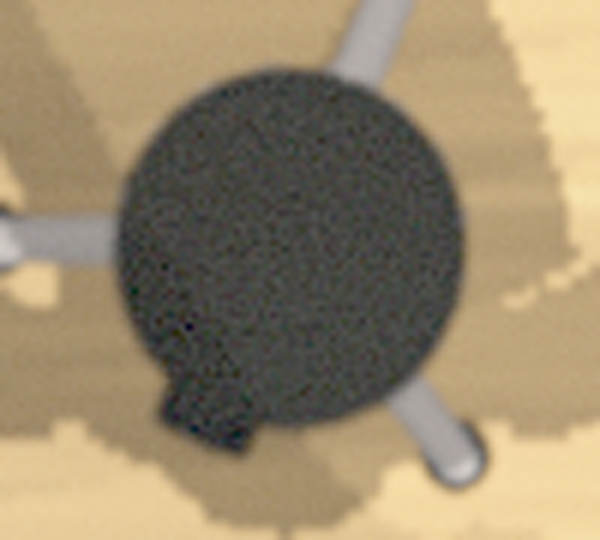

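View pics/c9.png

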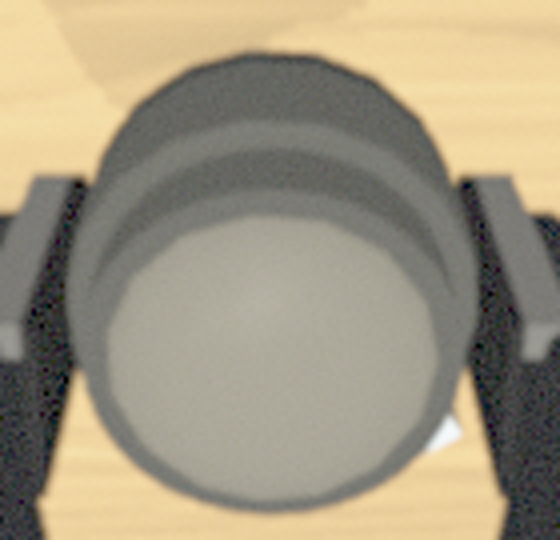

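Run:
```python
from h import *
from scipy.optimize import least_squares
i=cams.camera_info('wrist');i['world_to_cam']=np.load('pics/w12T.npy')
th=np.linspace(0,2*np.pi,361)
def circ(c,r,z,o,k):
    uv=proj(i,np.stack([c[0]+r*np.cos(th),c[1]+r*np.sin(th),0*th+z],1));return (uv-o+.4)*k
def e(a): return np.array([a[:,0].min(),a[:,0].max(),a[:,1].min(),a[:,1].max()])
r=least_squares(lambda c:e(circ(c,c[2],.11,[270,80],6))-[116,465,67,426],[.52,.3,.023],x_scale=.01);print('disc',r.x.round(4),r.fun.round(1))
D=r.x
def f(c):
    o=[250,200];z0=c[2]; 
    A=e(circ(c,.025,z0+.024,o,4));B=e(circ(c,.025,z0,o,4));C=e(circ(c,.0185,z0+.034,o,4));E=e(circ(c,.0215,z0+.034,o,4))
    return np.array([A[0]-66,A[1]-477,A[2]-120,B[2]-52,C[0]-107,C[1]-440,E[2]-188,E[3]-513])
r=least_squares(f,[.585,.2975,.193],x_scale=.01);print('head',r.x.round(4),r.fun.round(1))
p,_,_=state();print(p.round(4))
r2=least_squares(lambda c:f([c[0],c[1],p[2]-.0016]),[.585,.2975],x_scale=.01);print('head fixed z',r2.x.round(4),r2.fun.round(1))
```

```text
disc [0.5204 0.2984 0.0218] [-0.2  0.2  0.2 -0.2]
head [0.5863 0.2982 0.1901] [ 0.   2.2  2.  -6.2  1.8 -3.9  3.4 -0.4]
[0.5847 0.2975 0.1945]
head fixed z [0.5847 0.2983] [-4.7  6.8  0.1 -9.4 -2.2  0.1  3.1  6.8]
```

Run:
```python
from h import *
def fitc(P):
    h=cv2.convexHull((P[:,:2]*1e4).astype(np.float32))
    (c,r)=cv2.minEnclosingCircle(h);return np.array(c)/1e4,r/1e4
for n,f,T in [('wrist','w12','pics/w12T.npy'),('top','top0',None)]:
    z=np.load('pics/'+f+'.npz');i=cams.camera_info(n)
    if T:i['world_to_cam']=np.load(T)
    P,u,v=cloud(i,z['d'])
    m=(abs(P[:,2]-.11)<.015)&(np.hypot(P[:,0]-.52,P[:,1]-.298)<.04)
    Q=P[m];print(n,m.sum(),np.median(Q,0).round(4),(Q[:,:2].min(0)+Q[:,:2].max(0))/2,fitc(Q))
    m=(abs(P[:,2])<.01);print(' desk z',np.median(P[m,2]))
```

```text
wrist 2895 [0.5201 0.2984 0.1092] [0.5211433  0.29790505] (array([0.52082178, 0.29818608]), 0.022887544250488282)
 desk z -0.0005545429184811542
top 377 [0.5193 0.2958 0.1086] [0.51940584 0.29636215] (array([0.51929448, 0.29652659]), 0.022775372314453125)
 desk z -0.0008400029605579169
```

Run:
```python
from h import *
z=np.load('pics/w12.npz');i=cams.camera_info('wrist');i['world_to_cam']=np.load('pics/w12T.npy')
P,u,v=cloud(i,z['d'])
m=(u>276)&(u<360)&(v>254)&(v<325)&(P[:,2]>.2)&(P[:,2]<.25);Q=P[m]
print(m.sum(),np.percentile(Q[:,2],[5,50,95,99]).round(4))
# dome: fit paraboloid/sphere
A=np.c_[2*Q,np.ones(len(Q))]
g=(np.hypot(Q[:,0]-.585,Q[:,1]-.298)<.016);A=A[g];b=(Q[g]**2).sum(1)
s=np.linalg.lstsq(A,b,rcond=None)[0];print('sphere c',s[:3].round(4),'r',np.sqrt(s[3]+(s[:3]**2).sum()).round(4), 'resid',np.std(np.linalg.norm(Q[g]-s[:3],axis=1)))
# body shoulder
m=(abs(P[:,2]-.228)<.012)&(np.hypot(P[:,0]-.585,P[:,1]-.298)<.03);Q=P[m]
print(Q[:,:2].min(0),Q[:,:2].max(0))
plan([.5199,.2976,.135],90)
```

```text
5532 [0.2254 0.2299 0.2322 0.2327]
sphere c [0.5848 0.298  0.2009] r 0.032 resid 0.0006111828930453111
[0.56053565 0.26954424] [0.60676966 0.32647373]
t 22.5 p [0.5847 0.2975 0.1945] tool y ang 89.92 w 0.0488
 shift now-axes [ 1.983  0.003 -2.159]  after-turn axes [ 1.983  0.004 -2.159]  turn/8deg [-0.011  0.     0.01 ] F [-0.01  0.04 -1.16] q [-0.56  0.68  0.07  1.54 -0.06  0.93  1.1 ]
```

```bash
C="python3 -m crank"
$C '[[0,0.01,-0.4,0,0,0,0.5],[0,0,-0.6,0,0,0,0.5],[0,0,-0.6,0,0,0,0.5],[0,0,-0.55,0,0,0,0.5],[0,0,0,0,0,0,0.5]]'
$C '[[0.5,0,0,0,0,0,0.5],[0.7,0,0,0,0,0,0.5],[0.5,0,0,0,0,0,0.5],[0.2,0,0,0,0,0,0.5],[0,0,0,0,0,0,0.5]]'
$C '[[0,0,0,0,0,0,0.5],[0,0,0,0,0,0,0.5]]'
python3 -c "
from h import *
plan([.5202,.2978,.1116],90)"
```

```text
clock: 23.0
eef_pos: [0.5178, 0.2989, 0.1948]
orientation: [-2.888, 1.569, -2.887]
contact_force: [0.9, 1.1, -1.6]
grip_width: 0.0485
clock: 23.5
eef_pos: [0.5201, 0.2987, 0.137]
orientation: [-2.169, 1.57, -2.169]
contact_force: [-0.7, -0.4, -1.6]
grip_width: 0.0485
clock: 23.7
eef_pos: [0.5204, 0.2999, 0.1386]
orientation: [0.504, 1.569, 0.505]
contact_force: [0.5, -0.2, -1.3]
grip_width: 0.0486
t 23.7 p [0.5204 0.2999 0.1386] tool y ang 90.03 w 0.0486
 shift now-axes [ 0.9   -0.07  -0.009]  after-turn axes [ 0.9   -0.07  -0.007]  turn/8deg [ 0.003  0.012 -0.006] F [ 0.53 -0.2  -1.33] q [-0.61  0.67  0.07  1.75 -0.06  0.72  1.06]
```

```bash
C="python3 -m crank"
$C '[[0.2,-0.06,0,0,0,0,0.5],[0.25,0,0,0,0,0,0.5],[0,0,0,0,0,0,0.5],[0,0,0,0,0,0,0.5]]'
python3 - <<'E'
from h import *
plan([.5202,.2978,.1116],90)
p,d=shot('wrist','w13')
shot('scene','s2')
q=np.clip((p[:,:,::-1]/255.)**0.45*255,0,255).astype('uint8')
cv2.imwrite('pics/c10.png',cv2.resize(q[180:335,230:410],None,fx=3.8,fy=3.8,interpolation=cv2.INTER_CUBIC))
s=cv2.imread('pics/s2.png');cv2.imwrite('pics/c11.png',cv2.resize(s[170:320,380:560],None,fx=4,fy=4,interpolation=cv2.INTER_CUBIC))
plan([.5202,.2978,.1116],90)
E
```

```text
clock: 24.1
eef_pos: [0.5193, 0.2978, 0.1238]
orientation: [-2.669, 1.57, -2.668]
contact_force: [0.0, -0.5, -1.4]
grip_width: 0.0491
t 24.1 p [0.5193 0.2978 0.1238] tool y ang 90.04 w 0.0491
 shift now-axes [0.407 0.001 0.03 ]  after-turn axes [0.407 0.    0.03 ]  turn/8deg [ 0.005 -0.005  0.003] F [ 0.02 -0.48 -1.36] q [-0.61  0.69  0.06  1.76 -0.06  0.69  1.06]
t 24.2 p [0.5196 0.298  0.1242] tool y ang 90.04 w 0.0481
 shift now-axes [ 0.421 -0.005  0.019]  after-turn axes [ 0.421 -0.005  0.019]  turn/8deg [ 0.005  0.001 -0.001] F [-0.74 -0.64 -0.97] q [-0.61  0.69  0.06  1.76 -0.06  0.69  1.06]
```

View pics/c10.png

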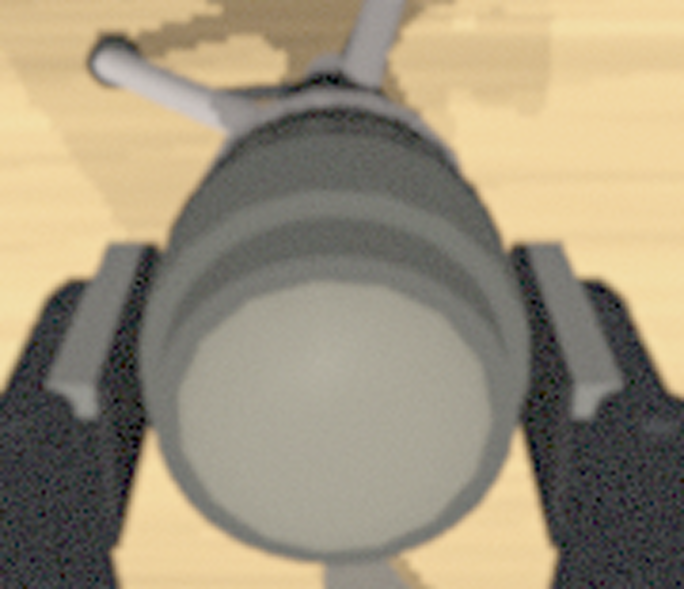

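View pics/c11.png

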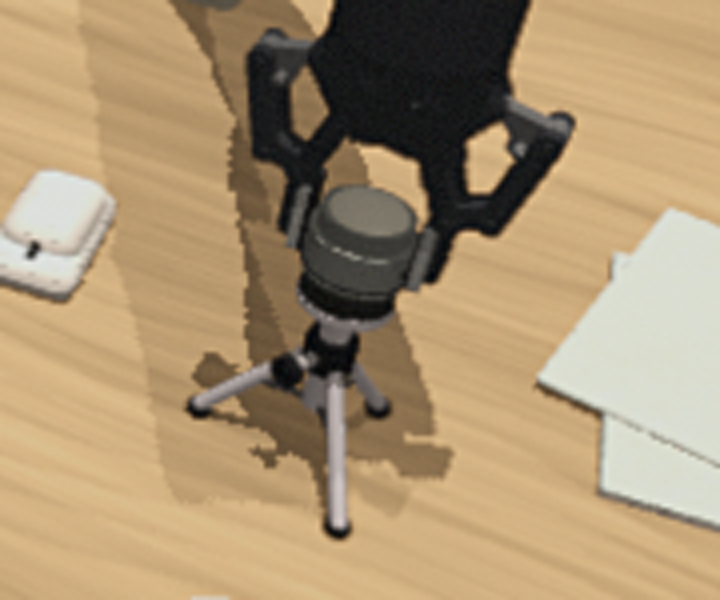

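Run:
```python
from h import *
i=cams.camera_info('scene');th=np.linspace(0,2*np.pi,361)
def circ(c,r,z):
    uv=proj(i,np.stack([c[0]+r*np.cos(th),c[1]+r*np.sin(th),0*th+z],1));return (uv-[380,170]+.4)*4
e=lambda a:np.array([a[:,0].min(),a[:,0].max(),a[:,1].min(),a[:,1].max()]).round(0)
print('disc',e(circ((.5203,.2983),.023,.11)))
z0=.1242-.0016
for z,r in [(0,.025),(.024,.025),(.034,.0185),(.034,.0215)]: print(z,e(circ((.5197,.2985),r,z0+z)))
s=cv2.imread('pics/scene0.png');cv2.imwrite('pics/c12.png',cv2.resize(s[170:320,380:560],None,fx=4,fy=4,interpolation=cv2.INTER_CUBIC))
```

```text
disc [294. 395. 261. 323.]
0 [296. 407. 238. 305.]
0.024 [306. 419. 199. 265.]
0.034 [325. 409. 191. 239.]
0.034 [318. 416. 187. 243.]
```

View pics/c12.png

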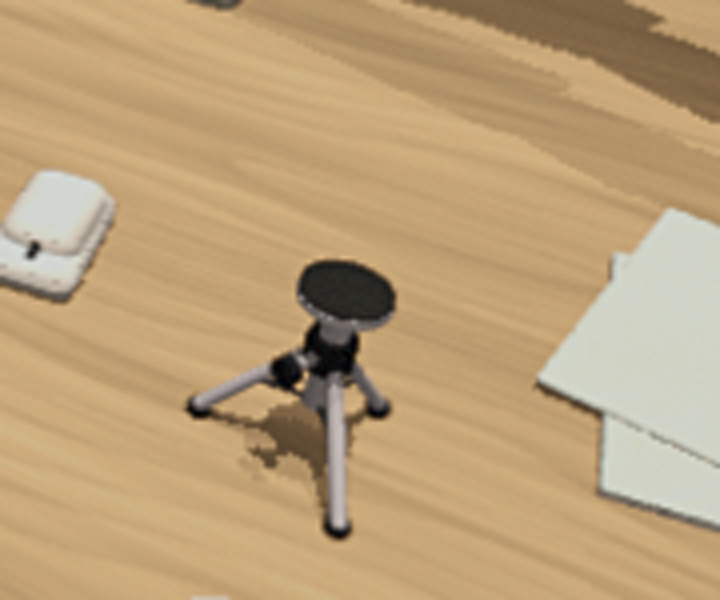

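The disc and head projections agree with the picture to about 1 mm. Lowering gently.

```bash
C="python3 -m crank"
$C '[[0.12,0,0.02,0,0,0,0.5],[0.12,0,0,0,0,0,0.5],[0,0,0,0,0,0,0.5],[0,0,0,0,0,0,0.5]]'
$C '[[0.06,0,0,0,0,0,0.5],[0.04,0,0,0,0,0,0.5],[0,0,0,0,0,0,0.5],[0,0,0,0,0,0,0.5]]'
python3 -c "
from h import *
plan([.5202,.2978,.1116],90)"
```

```text
clock: 24.6
eef_pos: [0.52, 0.2978, 0.1168]
orientation: [-2.719, 1.57, -2.719]
contact_force: [0.6, 0.1, -1.5]
grip_width: 0.0488
clock: 25.0
eef_pos: [0.5201, 0.2979, 0.114]
orientation: [2.322, 1.571, 2.322]
contact_force: [0.4, 0.2, -1.3]
grip_width: 0.0487
t 25.0 p [0.5201 0.2979 0.114 ] tool y ang 90.04 w 0.0487
 shift now-axes [ 0.08  -0.003  0.002]  after-turn axes [ 0.08  -0.003  0.002]  turn/8deg [ 0.005 -0.    -0.   ] F [ 0.44  0.19 -1.29] q [-0.6   0.7   0.06  1.77 -0.06  0.67  1.06]
```

```bash
C="python3 -m crank"
$C '[[0.05,0,0,0,0,0,0.5],[0,0,0,0,0,0,0.5],[0,0,0,0,0,0,0.5]]'
$C '[[0.03,0,0,0,0,0,0.5],[0,0,0,0,0,0,0.5],[0,0,0,0,0,0,0.5]]'
```

```text
clock: 25.3
eef_pos: [0.5201, 0.2979, 0.1125]
orientation: [-2.57, 1.571, -2.57]
contact_force: [0.7, -0.8, -1.5]
grip_width: 0.0487
clock: 25.6
eef_pos: [0.5202, 0.2979, 0.1116]
orientation: [0.638, 1.571, 0.639]
contact_force: [1.2, 0.4, -0.7]
grip_width: 0.0485
```

```bash
C="python3 -m crank"
$C '[[0.02,0,0,0,0,0,0.5],[0,0,0,0,0,0,0.5],[0,0,0,0,0,0,0.5]]'
```

```text
clock: 25.9
eef_pos: [0.5203, 0.2979, 0.1116]
orientation: [0.701, 1.57, 0.702]
contact_force: [-1.6, -1.0, 5.7]
grip_width: 0.0487
```

Contact made at z=0.1116. Easing off the load and releasing slowly.

```bash
C="python3 -m crank"
$C '[[-0.015,0,0,0,0,0,0.5],[0,0,0,0,0,0,-0.2],[0,0,0,0,0,0,-0.3],[0,0,0,0,0,0,-0.5],[0,0,0,0,0,0,-0.8]]'
$C '[[0,0,0,0,0,0,-1],[0,0,0,0,0,0,-1],[0,0,0,0,0,0,-1]]'
$C '[[-0.2,0,0,0,0,0,-1],[-0.5,0,0,0,0,0,-1],[-0.8,0,0,0,0,0,-1],[-1,0,0,0,0,0,-1],[-1,0,0,0,0,0,-1]]'
python3 - <<'E'
from h import *
plan([.5212,-.061,.2],70)
i=cams.camera_info('wrist')
p,d=shot('wrist','w14');np.save('pics/w14T.npy',np.array(i['world_to_cam']))
q=np.clip((p[:,:,::-1]/255.)**0.5*255,0,255).astype('uint8');cv2.imwrite('pics/w14b.png',q)
plan([.5212,-.061,.2],70)
P,u,v=cloud(i,d)
m=(np.hypot(P[:,0]-.52,P[:,1]-.298)<.04)&(P[:,2]>.13)&(P[:,2]<.16);Q=P[m]
g=(np.hypot(Q[:,0]-.5203,Q[:,1]-.298)<.016)&(Q[:,2]>.143);Q=Q[g];A=np.c_[2*Q,np.ones(len(Q))];b=(Q**2).sum(1)
s=np.linalg.lstsq(A,b,rcond=None)[0];print('sphere c',s[:3].round(4),'r',np.sqrt(s[3]+(s[:3]**2).sum()).round(4),Q[:,2].max())
E
```

```text
clock: 26.4
eef_pos: [0.5201, 0.2979, 0.1113]
orientation: [-2.866, 1.571, -2.865]
contact_force: [0.1, 0.5, -0.1]
grip_width: 0.0757
clock: 26.7
eef_pos: [0.5202, 0.2979, 0.1114]
orientation: [1.681, 1.571, 1.682]
contact_force: [0.1, 0.1, 0.2]
grip_width: 0.0852
clock: 27.2
eef_pos: [0.5199, 0.2977, 0.2178]
orientation: [-2.666, 1.571, -2.666]
contact_force: [-0.2, -0.2, -0.6]
grip_width: 0.0855
t 27.2 p [0.5199 0.2977 0.2178] tool y ang 90.04 w 0.0855
 shift now-axes [  0.595 -11.958   0.034]  after-turn axes [  0.593 -11.222   4.129]  turn/8deg [ 2.505e+00 -2.000e-03  1.000e-03] F [-0.22 -0.19 -0.6 ] q [-0.62  0.57  0.08  1.68 -0.05  0.89  1.05]
t 27.25 p [0.5228 0.2993 0.2232] tool y ang 90.03 w 0.0857
 shift now-axes [  0.715 -12.013  -0.065]  after-turn axes [  0.773 -11.303   4.057]  turn/8deg [ 2.503  0.048 -0.043] F [1.67 1.83 3.76] q [-0.62  0.56  0.08  1.68 -0.05  0.89  1.05]
sphere c [0.521  0.2984 0.1215] r 0.029 0.15111112864423865
```

View pics/w14b.png

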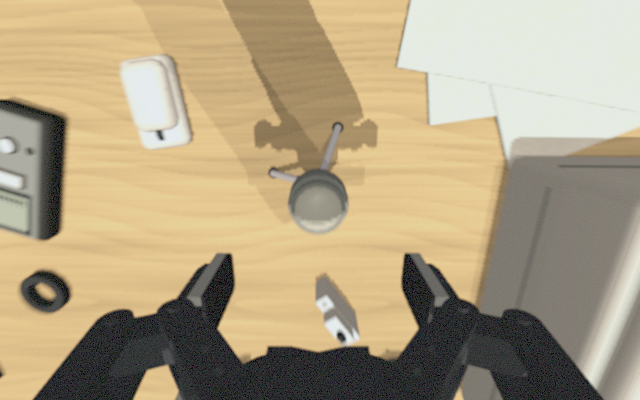

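Head stands on the table at (318,203) after release, about 1 mm from centre. Now the hold key.

```bash
C="python3 -m crank"
$C '[[0,-1,0,0,0,0,-1],[0,-1,0,0,0,0,-1],[0,-1,0,0,0,0,0],[0,-1,0,0,0,0,1],[0,-1,0,0,0,0,1]]' 30
$C '[[0,-1,0,0,0,0,1],[0,-1,0,0,0,0,1],[0,-1,0,0,0,0,1],[0,-1,0,0,0,0,1],[0,-1,0,0,0,0,1]]'
$C '[[0,-1,0,0,0,0,1],[0,-0.9,0,0,0,0,1],[0,0,0,1,0,0,1],[0,0,0,1,0,0,1],[0,0,0,0.5,0,0,1]]'
$C '[[0,0,0,0,0,0,1],[0,0,0,0,0,0,1]]'
python3 - <<'E'
from h import *
plan([.5215,-.0605,.05],70)
i=cams.camera_info('wrist');p,d=shot('wrist','w15')
for t in ['hold_key_top','zero_key_top']: print(t,[(np.round(q['uv'],1).tolist(),round(q['score'],2),atz(i,q['uv'],.042).round(4)) for q in finder.find_in(t,'wrist')[:2]])
shot('scene','s3'); t,d2=shot('top','top1')
P,u,v=cloud(cams.camera_info('top'),d2);m=(np.hypot(P[:,0]-.52,P[:,1]-.297)<.05)&(P[:,2]>.12);print('head top cam',m.sum(),np.median(P[m],0).round(4),(P[m].min(0)+P[m].max(0))/2)
plan([.5215,-.0605,.05],70)
E
```

```text
clock: 27.75
eef_pos: [0.5202, 0.1467, 0.2169]
orientation: [0.316, 1.57, 0.317]
contact_force: [0.3, 0.5, 0.1]
grip_width: 0.044
clock: 28.25
eef_pos: [0.5204, -0.0033, 0.2169]
orientation: [0.08, 1.57, 0.081]
contact_force: [-0.2, -0.4, -0.1]
grip_width: 0.0001
clock: 28.75
eef_pos: [0.5205, -0.0595, 0.2168]
orientation: [0.367, 1.57, 0.014]
contact_force: [0.1, -0.0, -0.2]
grip_width: 0.0001
clock: 28.95
eef_pos: [0.5205, -0.059, 0.2167]
orientation: [0.314, 1.57, -0.033]
contact_force: [0.5, 0.3, -0.3]
grip_width: -0.0004
t 28.95 p [ 0.5205 -0.059   0.2167] tool y ang 70.16 w -0.0004
 shift now-axes [ 5.555 -0.036  0.048]  after-turn axes [ 5.555 -0.035  0.05 ]  turn/8deg [ 0.02   0.002 -0.001] F [ 0.51  0.3  -0.27] q [-0.07  0.47  0.18  1.89 -0.12  0.79  1.4 ]
hold_key_top []
zero_key_top [([316.2, 142.3], 0.74, array([ 0.4862, -0.047 ,  0.042 ])), ([623.3, 73.7], 0.38, array([0.5257, 0.2767, 0.042 ]))]
head top cam 496 [0.5184 0.2918 0.144 ] [0.51962473 0.29556083 0.13676163]
t 29.2 p [ 0.5204 -0.0591  0.2165] tool y ang 70.07 w -0.0001
 shift now-axes [ 5.55  -0.031  0.051]  after-turn axes [ 5.55  -0.03   0.051]  turn/8deg [ 0.009 -0.    -0.001] F [-0.36 -0.35 -0.19] q [-0.07  0.47  0.18  1.89 -0.12  0.79  1.4 ]
```

View pics/w15.png

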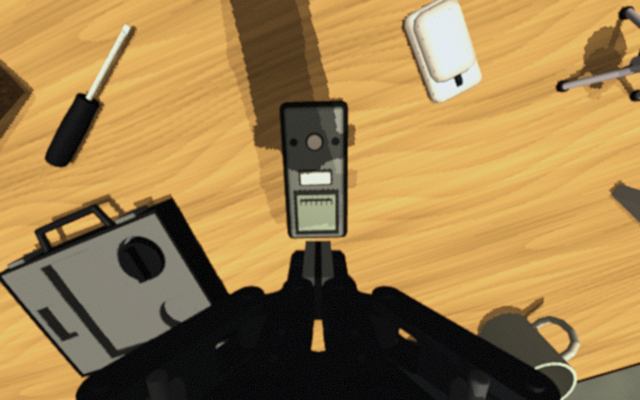

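View pics/s3.png

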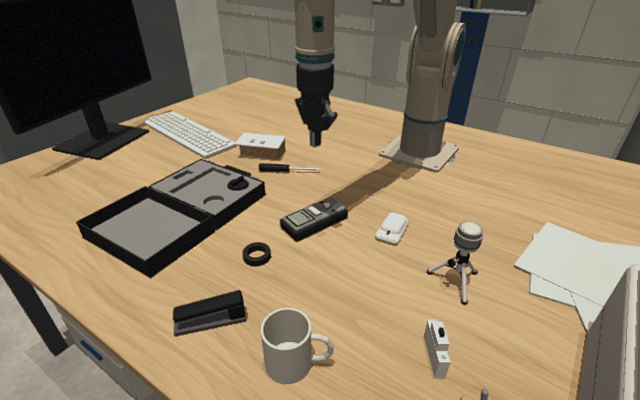

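Head is upright on the stand; the top camera gives a head–disc centre difference of about 1 mm. The hold key is at (315,178).

```bash
C="python3 -m crank"
python3 -c "
from h import *
i=cams.camera_info('wrist');t=atz(i,(315,178),.042);print(t)
plan([t[0],t[1],.05],70)"
$C '[[1,-0.02,0.05,0,0,0,1],[1,0,0,0,0,0,1],[1,0,0,0,0,0,1],[1,0,0,0,0,0,1],[0.8,0,0,0,0,0,1]]'
$C '[[0.5,0,0,0,0,0,1],[0,0,0,0,0,0,1],[0,0,0,0,0,0,1]]'
python3 -c "
from h import *
plan([.5225,-.06,.042],70)"
```

```text
[ 0.52272358 -0.06184637  0.042     ]
t 29.2 p [ 0.5204 -0.0591  0.2165] tool y ang 70.07 w -0.0001
 shift now-axes [ 5.55  -0.059  0.105]  after-turn axes [ 5.55  -0.059  0.105]  turn/8deg [ 0.009 -0.    -0.001] F [-0.36 -0.35 -0.19] q [-0.07  0.47  0.18  1.89 -0.12  0.79  1.4 ]
clock: 29.7
eef_pos: [0.5212, -0.0601, 0.0709]
orientation: [-3.032, 1.57, 2.903]
contact_force: [0.1, 0.4, 0.2]
grip_width: -0.0
clock: 30.0
eef_pos: [0.5217, -0.0603, 0.0576]
orientation: [3.128, 1.571, 2.78]
contact_force: [0.8, 0.0, -0.3]
grip_width: -0.0
t 30.0 p [ 0.5217 -0.0603  0.0576] tool y ang 70.04 w -0.0
 shift now-axes [0.519 0.018 0.022]  after-turn axes [0.519 0.018 0.022]  turn/8deg [ 0.005 -0.001 -0.   ] F [ 0.85  0.02 -0.29] q [-0.01  0.72  0.11  2.   -0.18  0.42  1.46]
```

```bash
C="python3 -m crank"
$C '[[0.2,0,0.02,0,0,0,1],[0.2,0,0,0,0,0,1],[0.1,0,0,0,0,0,1],[0,0,0,0,0,0,1]]'
$C '[[0.06,0,0,0,0,0,1],[0.05,0,0,0,0,0,1],[0,0,0,0,0,0,1]]'
```

```text
clock: 30.4
eef_pos: [0.5221, -0.0604, 0.0422]
orientation: [-3.115, 1.571, 2.82]
contact_force: [0.0, 0.4, 0.2]
grip_width: 0.0001
clock: 30.7
eef_pos: [0.5222, -0.0604, 0.0392]
orientation: [0.768, 1.571, 0.419]
contact_force: [-0.2, -0.7, 3.6]
grip_width: 0.0002
```

```bash
C="python3 -m crank"
$C '[[0.05,0,0,0,0,0,1],[0,0,0,0,0,0,1],[0,0,0,0,0,0,1]]'
```

```text
clock: 31.0
eef_pos: [0.5223, -0.0604, 0.0381]
orientation: [0.596, 1.57, 0.247]
contact_force: [-0.9, 0.1, 6.9]
grip_width: -0.0001
```

```bash
C="python3 -m crank"
$C '[[0.03,0,0,0,0,0,1],[0,0,0,0,0,0,1]]'
$C '[[-0.5,0,0,0,0,0,1],[-1,0,0,0,0,0,1],[-1,0,0,0,0,0,1],[-1,0,0,0,0,0,1],[-1,0,0,0,0,0,1]]'
$C '[[-0.5,0,0,0,0,0,1],[0,0,0,0,0,0,1],[0,0,0,0,0,0,1]]'
python3 - <<'E'
from h import *
plan([.5,0,.2],70)
shot('scene','s4');shot('top','top2')
s=cv2.imread('pics/s4.png');cv2.imwrite('pics/c13.png',np.hstack([cv2.resize(s[140:290,140:290],None,fx=2.6,fy=2.6),cv2.resize(s[200:350,390:540],None,fx=2.6,fy=2.6)]))
a=cv2.imread('pics/top0.png').astype(int);b=cv2.imread('pics/top2.png')
for n in ['top0','top2']:
    i=cams.camera_info('top');P,u,v=cloud(i,np.load('pics/%s.npz'%n)['d'])
    for t,c,lo in [('tape',(.6955,-.0971),.008),('breaker',(.6955,.311),.03),('mouse',(.4392,.1087),.01),('cap',(.545,-.3),.046)]:
        m=(np.hypot(P[:,0]-c[0],P[:,1]-c[1])<.055)&(P[:,2]>lo);print(n,t,P[m].mean(0).round(4) if m.any() else None,P[m][:,2].max() if m.any() else 0)
E
```

```text
clock: 31.2
eef_pos: [0.5223, -0.0604, 0.0379]
orientation: [0.778, 1.57, 0.43]
contact_force: [-3.2, 0.8, 14.1]
grip_width: -0.0001
clock: 31.7
eef_pos: [0.5219, -0.0604, 0.1727]
orientation: [-2.699, 1.57, -3.047]
contact_force: [1.0, -0.8, -1.5]
grip_width: -0.0002
clock: 32.0
eef_pos: [0.5219, -0.0603, 0.1863]
orientation: [-3.131, 1.57, 2.804]
contact_force: [0.0, 0.9, 0.3]
grip_width: -0.0003
t 32.0 p [ 0.5219 -0.0603  0.1863] tool y ang 70.05 w -0.0003
 shift now-axes [-0.455  1.64  -1.371]  after-turn axes [-0.456  1.638 -1.372]  turn/8deg [ 0.006 -0.002  0.   ] F [0.04 0.86 0.28] q [-0.06  0.52  0.17  1.92 -0.13  0.72  1.42]
top0 tape [ 0.698  -0.0964  0.0171] 0.023870348040650493
top0 breaker [0.7048 0.3167 0.0561] 0.07811945660958089
top0 mouse [0.4409 0.1119 0.0245] 0.037084626104870864
top0 cap [ 0.5241 -0.2942  0.0466] 0.047605545175153724
top2 tape [ 0.7173 -0.1004  0.0173] 0.023548593397998967
top2 breaker [0.7047 0.3166 0.0559] 0.07882153938341188
top2 mouse [0.4411 0.1122 0.0245] 0.0368932598594185
top2 cap [ 0.5452 -0.2986  0.0516] 0.0643781565974107
```

View pics/c13.png

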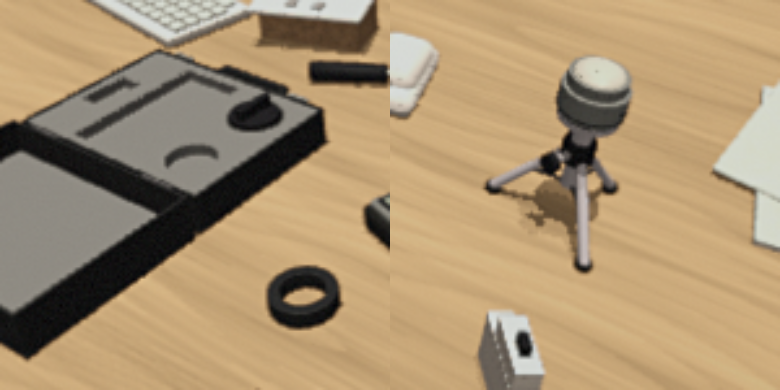

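View pics/top2.png

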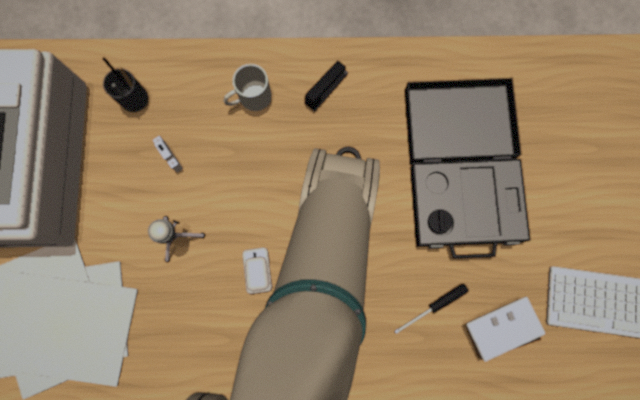

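The cap is seated, with the bar top at about 0.062–0.064. The head is upright on the table. Breaker and mouse are unchanged; the arm hides part of the tape from above, but it sits at the same pixel in the scene view. Handing in.

```bash
python3 -c "
from h import *
a,b=[cv2.imread('pics/%s.png'%n).astype(int) for n in('scene0','s4')]
print('tape patch diff',np.abs(a-b)[238:270,238:276].mean().round(2))
print(env.hand_in(),env.observe()['clock'])"
```

```text
tape patch diff 3.38
the job is handed in; nothing more can be done
the job is handed in; nothing more can be done
```

I took the light reading in the order you asked and handed the job in, with the last clock reading about 32 s. The hand-in gave no verdict.

- **Zero key:** pressed with the cap still on. It bottomed at about 4 mm of travel, and the force peaked at 14.8 N.
- **Cap:** lifted straight off by its bar and lowered into the wide recess with no contact until the floor. The tool was then at z = 0.0523 m (0.0524 m expected), and the last picture shows it seated with the bar up.
- **Sensor head:** gripped only by its 50 mm body, lowered until it touched the tripod table, then released. It stands upright within about 1 mm of centre by both the top and wrist cameras. The dome showed clear of the gripper in every picture.
- **Hold key:** pressed last. It also bottomed at about 4 mm, and the force peaked at 14.1 N. The arm was then raised clear of everything.
- **Other things on the desk:** the breaker and mouse measured unchanged to about 0.3 mm.

Three checks disagreed or were incomplete:
- The arm partly hid the tape in the last top view, so that reading moved by about 19 mm. In the scene camera its spot looks unchanged.
- The top and wrist cameras differed by up to about 4 mm, so I relied on the wrist camera for gripping and placing.
- In the last wrist look the finder missed the hold key, so I read its position from the picture.

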